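Pack the counting rods by length and lock the tray

ROBOT

A 7-joint arm with a two-finger parallel gripper is mounted at the origin on the work surface. World frame = base frame: x ahead of the robot, y to its left, z up, the work surface at z = 0. Lengths are in m, angles in rad, forces in N, time in s.
With the tool pointing down it reaches from about 0.425 to 0.875 m from the base axis. Payload 4.7 kg.
Tool frame: the origin (TCP) lies between the finger pads; the fingertips stand 14 mm ahead of it and the grasp point (between the pads) lies 5 mm behind it; z points along the fingers, y is the line along which they close (so a half turn about z gives the same grasp; the last joint's range is limited). The gripper opens to 87 mm and grips with 3 to 60 N. Pads are 19 mm wide; open, the fingers measure 117 mm over their backs; the gripper's body (75 mm by 190 mm) begins 51 mm behind the grasp point.
Start: joints at [0.014, 0.321, -0.07, 1.45, 0.023, 1.371, -0.057], TCP at [0.65, -0, 0.237] pointing down, gripper open.
Joint ranges: [-2.86, 2.86], [-0.3, 2.09], [-1.38, 1.24], [0.06, 2.45], [-1.56, 4.7], [0.09, 2.05], [-2.69, 2.69]. Speed limits (rad/s): [2.57, 2.57, 3.14, 3.14, 3.14, 3.14, 3.14].

INTERFACE

Orientations are given as a rotation vector (axis times angle).
In Python, from bench import ctrl gives the robot as it stands.
- The arm moves only by the tool step_arm, never from a script. Its argument "commands" is a list of rows, each an object with "travel": the shift along the tool's x, y, z in m, a list of three; "turn": the turn, a rotation vector about the tool's x, y, z in degrees, a list of three. A call has 1 to 5 rows; each row is the pose to reach, as a shift and turn from the pose commanded when the call began, along the tool's axes at that moment; what a row does not reach only later rows make up. A row lasts 1/10 s, in which the tool goes at most 50 mm and 8.59 degrees, less where a joint would pass 70% of its speed; a pose out of reach is approached as far as the arm can. A call with a gripper value outside its range is refused whole. "gripper" is the opening, from 0 (shut) to 1 (fully open), set as the call begins (left out, the last holds). The fingers move at their own pace and stop on an object; "force" is the grip in N (left out, the last holds). Time passes only in rows, so rows that repeat a pose let the fingers close. It gives the time, the measured TCP pose, the force, the opening and the grip force at its end, in the units of the state.
- ctrl.get_state(): the state, without advancing time (a new reading comes with each control period).
- ctrl.get_image(name): name is "scene" or "side" or "wrist"; returns the picture (400x640x3 uint8, red, green, blue); there is no depth.
- ctrl.camera_model(name): a dict with "fx", "fy", "cx", "cy" (pixels), "R" (3x3) and "t" (3): a world point X has camera coordinates R X + t; the wrist camera has in their place "T_tool_cam" (4x4, takes a point from camera to tool coordinates, whose origin is the TCP and whose axes are the flange's). Camera axes: x right, y down, z forward; pixel columns grow to the right and rows downward; lengths in m; the calibration is good to about 2 mm. A picture is of the moment at which its call begins: read the wrist's pose just before it. camera_model takes no time and is no camera call.
- ctrl.close_job(): hands the job in; it is judged then, once.
The state is a dict: "time": time; "joint_positions": joint angles; "qd": joint speeds; "joint_torque": joint torques, N m; "position": TCP position; "tool_rot": TCP orientation; "ft_force": force on the tool from outside, world axes, zero at the start; "torque": the same for the moment, N m; "grip_width": opening from 0.0 (shut) to 1.0 (fully open); "grip_force": force on a finger pad.
Only numpy, scipy, OpenCV 4.12 (cv2) and the standard library are available. Lean on these libraries where they do the work, as an engineer would, in place of code of your own. Each camera call takes 0.05 s, during which the arm holds its last target. There are 200 camera calls.

TASK

Clear up the maths desk: lay every loose wooden counting rod in the grey tray, in the row made for its length (40 mm rods in the narrow row, 60 mm in the middle one, 80 mm in the wide one), each lying flat on the row's floor and straight across the row. Only when all of them are in, turn the tray's black cam handle up over its cam until it drops into its low notch and locks the tray. Leave the other things on the desk where they are.

Things in the scene. Friction and masses are not known exactly. Their poses are not given: they have to be found in the camera images.
- short1_c (a point): centre of a short plain wooden counting rod, 40 x 16 x 16 mm, a square bar; its x axis runs along its length. Starts lying on the table at any yaw; may be absent (None).
- short2_c (a point): centre of a short plain wooden counting rod, 40 x 16 x 16 mm, a square bar; its x axis runs along its length. Starts lying on the table at any yaw; may be absent (None).
- short3_c (a point): centre of a short plain wooden counting rod, 40 x 16 x 16 mm, a square bar; its x axis runs along its length. Starts lying on the table at any yaw; may be absent (None).
- mid1_c (a point): centre of a middle-length plain wooden counting rod, 60 x 16 x 16 mm, a square bar; its x axis runs along its length. Starts lying on the table at any yaw; may be absent (None).
- mid2_c (a point): centre of a middle-length plain wooden counting rod, 60 x 16 x 16 mm, a square bar; its x axis runs along its length. Starts lying on the table at any yaw; may be absent (None).
- mid3_c (a point): centre of a middle-length plain wooden counting rod, 60 x 16 x 16 mm, a square bar; its x axis runs along its length. Starts lying on the table at any yaw; may be absent (None).
- long1_c (a point): centre of a long plain wooden counting rod, 80 x 16 x 16 mm, a square bar; its x axis runs along its length. Starts lying on the table at any yaw; may be absent (None).
- long2_c (a point): centre of a long plain wooden counting rod, 80 x 16 x 16 mm, a square bar; its x axis runs along its length. Starts lying on the table at any yaw; may be absent (None).
- long3_c (a point): centre of a long plain wooden counting rod, 80 x 16 x 16 mm, a square bar; its x axis runs along its length. Starts lying on the table at any yaw; may be absent (None).
- row_short (a point): row for the 40 mm rods: the one nearest the robot of the three open compartments of the grey plastic tray. The point is the centre of its floor, 4 mm above the table. Inside it measures 50 mm along the point's x axis (rods lie along this x) and 148 mm along its y axis (rods side by side, up to three); its walls are 4 mm thick and rise 12 mm above its floor. The tray is fixed (226 mm along x, 156 mm along y).
- row_mid (a point): row for the 60 mm rods: the one in the middle of the three open compartments of the grey plastic tray. The point is the centre of its floor, 4 mm above the table. Inside it measures 70 mm along the point's x axis (rods lie along this x) and 148 mm along its y axis (rods side by side, up to three); its walls are 4 mm thick and rise 12 mm above its floor. The tray is fixed (226 mm along x, 156 mm along y).
- row_long (a point): row for the 80 mm rods: the one farthest from the robot of the three open compartments of the grey plastic tray. The point is the centre of its floor, 4 mm above the table. Inside it measures 90 mm along the point's x axis (rods lie along this x) and 148 mm along its y axis (rods side by side, up to three); its walls are 4 mm thick and rise 12 mm above its floor. The tray is fixed (226 mm along x, 156 mm along y).
- cam_pivot (a point): on the vertical axis of the tray's cam handle, 34 mm above the table, on the tray's left (+y) side; its axes are those of the tray and rows, z up. Fixed.
- cam_grip (a point): the black upright round finger grip at the end of the cam handle's arm: 16 mm diameter; this point is on its axis, 74 mm out from the pivot axis and 64 mm above the table when open; the grip's top is 16 mm above this point, and below it the grip is clear for 18 mm, down to the arm. It rises and falls with the cam.
- cam_handle (a joint): turn of the cam handle (rad), 0 = open (arm along the tray's +x, away from the robot), growing anticlockwise seen from above; 1.37 to 1.54 = locked (arm along the tray's +y, away from the tray; its short steel tongue lies over the tray's edge in the notch). The cam resists with about 2 N at the grip from 0.2 up to 0.7 rad; let go below that, it springs back open; beyond it, it springs on into the notch by itself.
- cam_stem (a joint): height of the cam handle (m): 0 open, rises to +0.009 half-way (0.7 rad), drops to -0.004 in the low notch (locked).
- eraser: white eraser with a blue sleeve, 42 x 22 x 13 mm; origin at the centre of its underside. Bystander, leave where it is.
- sharpener: small metal pencil sharpener, 26 x 18 x 13 mm; origin at the centre of its underside. Bystander, leave where it is.
- calculator: black pocket calculator, 150 x 78 x 16 mm; origin at the centre of its underside. Bystander, leave where it is.
- glue_stick: white glue stick standing upright, 26 mm diameter, 75 mm tall; origin at the centre of its underside. Bystander, leave where it is.
- pen_box: red cardboard pen box, 50 x 170 x 22 mm; origin at the centre of its underside. Bystander, leave where it is.
- mug: white mug, 80 mm diameter, 95 mm tall; origin at the centre of its underside. Bystander, leave where it is.
Not all that is in view belongs to the job. Leave any green look-alike of the part that bears long2_c alone.

How it is judged:
On the way, in this order (a step that is already met when the one before it is completed fails the run):
1. every rod lies in the row of its length (x of short1_c in the frame of row_short between -0.012 and 0.012 m and y of short1_c in the frame of row_short between -0.07 and 0.07 m and z of short1_c in the frame of row_short between 0.002 and 0.012 m and angle between the x axis of each of short1_c, short2_c, short3_c and the x axis of row_short, either way round below 0.3 rad and x of mid1_c in the frame of row_mid between -0.012 and 0.012 m and y of mid1_c in the frame of row_mid between -0.07 and 0.07 m and z of mid1_c in the frame of row_mid between 0.002 and 0.012 m and angle between the x axis of each of mid1_c, mid2_c, mid3_c and the x axis of row_mid, either way round below 0.3 rad and x of long1_c in the frame of row_long between -0.012 and 0.012 m and y of long1_c in the frame of row_long between -0.07 and 0.07 m and z of long1_c in the frame of row_long between 0.002 and 0.012 m and angle between the x axis of each of long1_c, long2_c, long3_c and the x axis of row_long, either way round below 0.3 rad and x of short2_c in the frame of row_short between -0.012 and 0.012 m and y of short2_c in the frame of row_short between -0.07 and 0.07 m and z of short2_c in the frame of row_short between 0.002 and 0.012 m and x of mid2_c in the frame of row_mid between -0.012 and 0.012 m and y of mid2_c in the frame of row_mid between -0.07 and 0.07 m and z of mid2_c in the frame of row_mid between 0.002 and 0.012 m and x of long2_c in the frame of row_long between -0.012 and 0.012 m and y of long2_c in the frame of row_long between -0.07 and 0.07 m and z of long2_c in the frame of row_long between 0.002 and 0.012 m and x of short3_c in the frame of row_short between -0.012 and 0.012 m and y of short3_c in the frame of row_short between -0.07 and 0.07 m and z of short3_c in the frame of row_short between 0.002 and 0.012 m and x of mid3_c in the frame of row_mid between -0.012 and 0.012 m and y of mid3_c in the frame of row_mid between -0.07 and 0.07 m and z of mid3_c in the frame of row_mid between 0.002 and 0.012 m and x of long3_c in the frame of row_long between -0.012 and 0.012 m and y of long3_c in the frame of row_long between -0.07 and 0.07 m and z of long3_c in the frame of row_long between 0.002 and 0.012 m), for 0.2 s.
2. the cam handle is turned over its cam and down in the notch (value of joint cam_handle above 1.3 rad and value of joint cam_stem below -0.003 m), for 0.2 s.
At the end, for the whole second after the job is handed in: Every rod present lies on the floor of the row of its length (centre within 12 mm of the row's middle line, 70 mm along it, under 12 mm above its floor; within 0.3 rad of straight across). Cam handle past 1.3 rad and dropped at least 3 mm into its notch (all of step 1 and all of step 2); the robot touches nothing.
It fails at once if one of the other things on the desk is moved more than 6 cm (distance of any of eraser, sharpener, calculator, glue_stick, pen_box, mug from where it was at the start of the episode above 0.06 m).
Of short1, mid1, long1, short2, mid2, long2, short3, mid3, long3 only 6 to 9 are there at a start; the rules pass over those that are not, and their reading is None.
At some moment in a run one of short1, mid1, long1, short2, mid2, long2, short3, mid3, long3 may be knocked a few centimetres aside while the robot is not near it.
Once in a run the grip may slacken for a moment while it holds something.
It also fails if it takes over 210 s, if anything falls off the work surface, if the arm or the gripper's body presses on something with over 40 N, if the wrist force passes 120 N, or if a joint passes its speed limit or range.

## Working session

There is one attempt and no reset: what is moved stays moved. The work goes in short steps, Python scripts to look and compute and a tool call to move; the robot and the scene stay as the last step left them, time stands still between calls to the robot, and variables do not carry over. Pictures are saved under pics/ and viewed, at most 14 in all, crops included, and the job is handed in when it is done.

Besides the shell and the picture viewer there is one more tool, called after ">>>" by a JSON object that holds its "fn" and its "kwargs", one argument or row to a line. step_arm: Moves the arm, as the interface text tells. Its arguments: {"type":"object","properties":{"commands":{"type":"array"},"gripper":{"type":"number"},"force":{"type":"number"}},"required":["commands"]}

```bash
ls; mkdir -p pics; python3 - <<'E'
from bench import ctrl
import cv2,numpy as np,json
s=ctrl.get_state();print(s)
for n in("scene","side","wrist"):
    im=ctrl.get_image(n);cv2.imwrite(f"pics/{n}0.png",im[:,:,::-1]);print(n,ctrl.camera_model(n))
E
```

```text
pics
{'time': 0.0, 'joint_positions': array([ 0.01411826,  0.32182782, -0.07009997,  1.45166943,  0.02261953,
        1.37078668, -0.05693079]), 'qd': array([ 0.00030864, -0.00054006, -0.00064077, -0.00175206, -0.00071932,
       -0.0013303 ,  0.0006202 ]), 'joint_torque': array([-2.58547143e-04, -4.91284704e+01, -4.03903294e-01, -3.12526345e+01,
       -6.40594075e-02,  4.37659642e-02,  1.61017233e-04]), 'position': array([ 6.49478215e-01, -5.76646623e-05,  2.35461274e-01]), 'tool_rot': array([-2.22054683, -2.22054628,  0.00223443]), 'ft_force': array([ 1.40603427,  0.45282543, -0.08357718]), 'torque': array([ 0.02698528,  0.00436733, -0.00029403]), 'grip_force': 0.0, 'grip_width': 1.001056132103162}
scene {'fx': 442.9337655979327, 'fy': 442.9337655979327, 'cx': 322.7701214070557, 'cy': 195.6158320458965, 'R': array([[ 0.7611642 ,  0.64846622,  0.0109828 ],
       [ 0.4864674 , -0.55964813, -0.6709273 ],
       [-0.42892719,  0.51602861, -0.7414418 ]]), 't': array([-0.45385137, -0.18265535,  1.42016114])}
side {'fx': 379.38079233589394, 'fy': 379.38079233589394, 'cx': 317.9195099037493, 'cy': 195.62621845954868, 'R': array([[-0.98661585, -0.16304121,  0.00259464],
       [-0.12238752,  0.72990485, -0.67250295],
       [ 0.10775185, -0.66381962, -0.7400899 ]]), 't': array([0.5658077 , 0.05384283, 1.19701403])}
wrist {'fx': 297.0424004002227, 'fy': 297.0424004002227, 'cx': 318.9946708995481, 'cy': 199.907984654262, 'T_tool_cam': array([[ 1.28834005e-03, -9.65333703e-01, -2.61015673e-01,
         7.12851454e-02],
       [ 9.99999046e-01,  1.37351629e-03, -1.43909949e-04,
         6.43081227e-04],
       [ 4.97430404e-04, -2.61015239e-01,  9.65334552e-01,
        -1.48838897e-01],
       [ 0.00000000e+00,  0.00000000e+00,  0.00000000e+00,
         1.00000000e+00]])}
```

View pics/scene0.png

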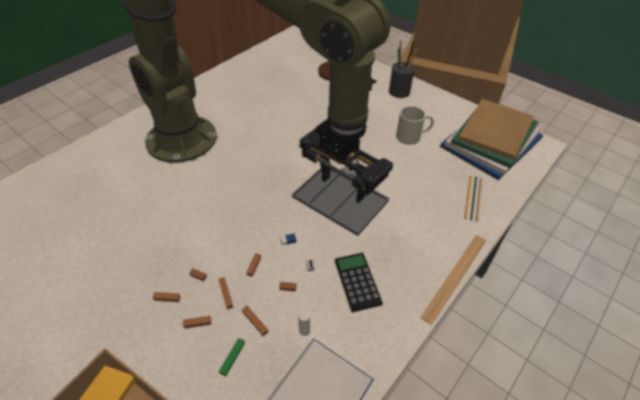

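View pics/side0.png

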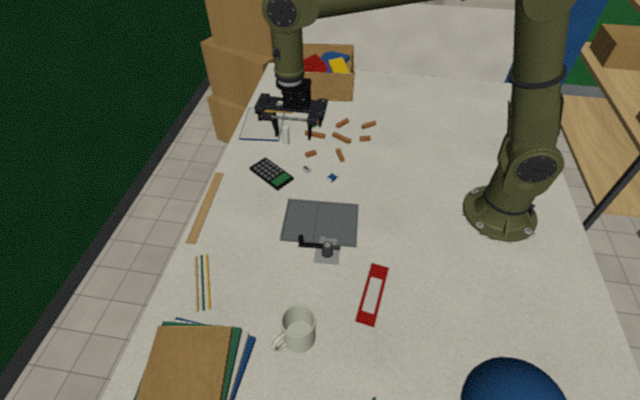

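The scene picture shows seven brown rods at about (198,274), (167,297), (197,321), (226,292), (254,265), (255,320) and (288,286). The green look-alike is at (232,357), and the eraser, sharpener and glue stick are at (289,239), (310,265) and (304,325). The side picture shows the tray at about (287–359, 201–245), the cam pivot at (327,248) and the grip at (303,240).

```bash
cat > h.py <<'E'
from bench import ctrl
import cv2,numpy as np
from scipy.spatial.transform import Rotation as Ro
def ray(name,uv,z,s=None):
    m=ctrl.camera_model(name);uv=np.asarray(uv,float).reshape(-1,2)
    d=np.c_[(uv[:,0]-m["cx"])/m["fx"],(uv[:,1]-m["cy"])/m["fy"],np.ones(len(uv))]
    if name=="wrist":
        T=m["T_tool_cam"];R=Ro.from_rotvec(s["tool_rot"]).as_matrix()
        o=R@T[:3,3]+s["position"];d=d@(R@T[:3,:3]).T
    else: o=-m["R"].T@m["t"];d=d@m["R"]
    return (o+d*((z-o[2])/d[:,2])[:,None])[:,:2]
def brown(im):
    h=cv2.cvtColor(im,cv2.COLOR_RGB2HSV);return cv2.inRange(h,(3,90,50),(16,255,255))
def rods(name,im,s=None,z=.010,amin=40):
    c,_=cv2.findContours(brown(im),cv2.RETR_EXTERNAL,cv2.CHAIN_APPROX_NONE);out=[]
    for k in c:
        if cv2.contourArea(k)<amin: continue
        p=ray(name,k.reshape(-1,2),z,s)*1000
        (cx,cy),(w,h),a=cv2.minAreaRect(p.astype(np.float32))
        if w<h:w,h,a=h,w,a+90
        u=k.reshape(-1,2).mean(0)
        if 25<w<110 and h<40: out.append((round(cx),round(cy),round(w),round(h),round((a+90)%180-90),tuple(int(v) for v in u)))
    return out
E
python3 - <<'E'
from h import *
for n in("scene","side"):
    im=cv2.imread(f"pics/{n}0.png")[:,:,::-1].copy()
    print(n);[print(r) for r in rods(n,im)]
print("tray",ray("side",[(287,201),(359,204),(357,245),(280,243)],.016), "pivot",ray("side",[(327,248)],.034),ray("side",[(303,240)],.07))
print("glue",ray("scene",[(304,333)],0),"calc",ray("scene",[(358,281)],.016),"green",ray("scene",[(232,357)],.01))
E
```

```text
scene
(541, -371, 59, 20, 51, (196, 321))
(636, -283, 82, 16, -7, (254, 320))
(438, -377, 62, 20, 37, (166, 296))
(632, -172, 38, 20, 34, (287, 286))
(533, -280, 84, 14, -28, (225, 292))
(445, -290, 42, 18, 16, (197, 274))
(527, -182, 63, 16, -67, (253, 264))
side
(531, -276, 79, 25, -27, (341, 137))
(622, -278, 54, 26, -8, (317, 134))
(435, -374, 63, 23, 37, (368, 124))
(539, -366, 65, 24, 52, (341, 122))
tray [[0.66076201 0.07518149]
 [0.4337064  0.04994698]
 [0.42511912 0.20721641]
 [0.64554362 0.23696404]] pivot [[0.50742684 0.24398877]] [[0.57321424 0.25330844]]
glue [[ 0.73793137 -0.23063793]] calc [[ 0.75322092 -0.05487661]] green [[ 0.6616761  -0.37291018]]
```

View pics/wrist0.png

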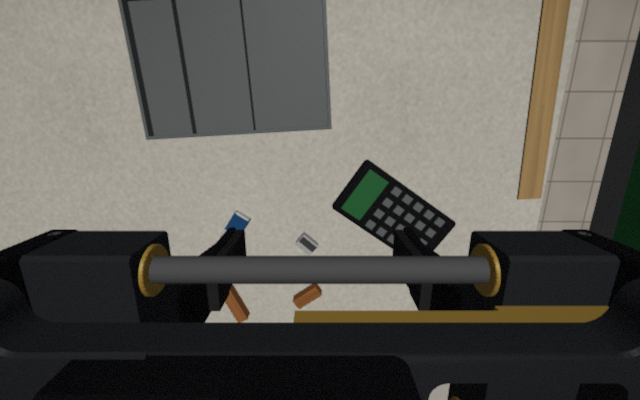

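The wrist picture shows the tray's near edge from (147,138) to (330,128), plus the calculator, eraser (237,221) and sharpener (307,242). Both views agree on seven plain rods: 2 short, 3 mid and 2 long. The green bar at scene pixel (232,357) is the look-alike, so I leave it. Next I look at the tray and then the rods with the wrist camera.

>>> {"fn": "step_arm", "kwargs": {
  "commands": [
    {"travel": [0.08, -0.11, -0.065], "turn": [0, 0, 0]},
    {"travel": [0.08, -0.11, -0.065], "turn": [0, 0, 0]},
    {"travel": [0.08, -0.11, -0.065], "turn": [0, 0, 0]},
    {"travel": [0.08, -0.11, -0.065], "turn": [0, 0, 0]},
    {"travel": [0.08, -0.11, -0.065], "turn": [0, 0, 0]}
  ],
  "gripper": 0.5,
  "force": 15
}}

```text
time: 0.65
position: [0.5399, 0.0807, 0.3025]
tool_rot: [2.218, 2.222, 0.002]
ft_force: [-0.3, -1.3, -0.4]
grip_width: 0.628
grip_force: 0.0
```

```bash
python3 - <<'E'
from h import *
import pickle
s=ctrl.get_state();im=ctrl.get_image("wrist");print(s["position"],s["tool_rot"],s["time"])
cv2.imwrite("pics/w1.png",im[:,:,::-1]);pickle.dump(s,open("pics/w1.pkl","wb"))
E
```

```text
[0.53986136 0.0806726  0.30252993] [2.21790687 2.22229347 0.00233712] 0.65
```

>>> {"fn": "step_arm", "kwargs": {
  "commands": [
    {"travel": [-0.41, 0, 0], "turn": [0, 0, 0]},
    {"travel": [-0.41, 0, 0], "turn": [0, 0, 0]},
    {"travel": [-0.41, 0, 0], "turn": [0, 0, 0]},
    {"travel": [-0.41, 0, 0], "turn": [0, 0, 0]},
    {"travel": [-0.41, 0, 0], "turn": [0, 0, 0]}
  ]
}}

```text
time: 1.2
position: [0.5395, -0.174, 0.3]
tool_rot: [-2.223, -2.218, 0.003]
ft_force: [1.1, -0.2, -0.7]
grip_width: 0.505
grip_force: 0.0
```

>>> {"fn": "step_arm", "kwargs": {
  "commands": [
    {"travel": [-0.16, 0, 0], "turn": [0, 0, 0]},
    {"travel": [-0.16, 0, 0], "turn": [0, 0, 0]},
    {"travel": [-0.16, 0, 0], "turn": [0, 0, 0]},
    {"travel": [-0.16, 0, 0], "turn": [0, 0, 0]},
    {"travel": [-0.16, 0, 0], "turn": [0, 0, 0]}
  ]
}}

```text
time: 1.7
position: [0.5382, -0.3342, 0.2992]
tool_rot: [-2.228, -2.212, 0.005]
ft_force: [0.2, 0.6, -0.1]
grip_width: 0.506
grip_force: 0.0
```

```bash
python3 - <<'E'
from h import *
import pickle
s=ctrl.get_state();im=ctrl.get_image("wrist");print(s["position"],s["tool_rot"],s["time"])
cv2.imwrite("pics/w2.png",im[:,:,::-1]);pickle.dump(s,open("pics/w2.pkl","wb"))
for r in rods("wrist",im,s,.012,60):print(r)
E
```

```text
[ 0.53817826 -0.33424568  0.29922904] [-2.2275789  -2.21169693  0.00461703] 1.7
(439, -375, 62, 16, 37, (254, 196))
(542, -369, 60, 17, 51, (322, 191))
(445, -289, 41, 15, 16, (254, 138))
(637, -282, 81, 15, -7, (387, 132))
(534, -279, 80, 15, -27, (315, 130))
(632, -171, 41, 15, 35, (388, 47))
(527, -181, 60, 15, -65, (310, 56))
```

View pics/w1.png

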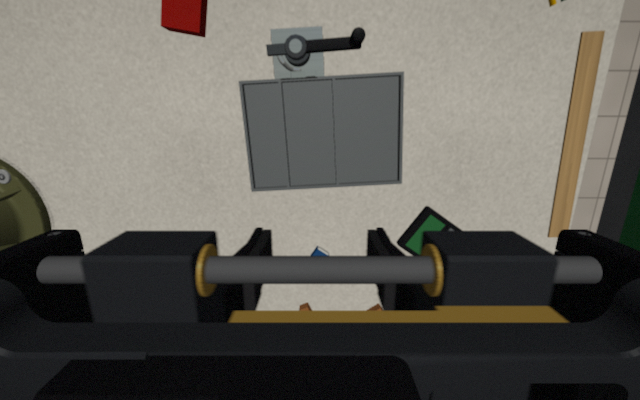

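View pics/w2.png

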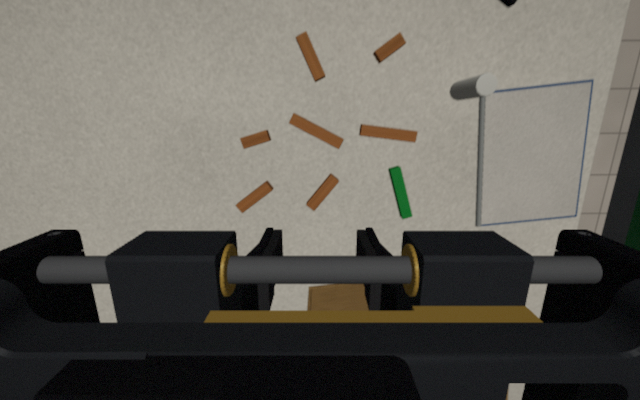

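w1 shows the tray with corners near (240,82), (403,73), (401,182) and (253,190), the cam pivot at (296,47) and the grip top at (358,36). w2 shows all seven rods with the right sizes (40/60/80 × 15–17 mm), and the green bar at (400,192) stays put. That settles the choice. Next I work out the tray frame and the slots.

```bash
python3 - <<'E'
from h import *
import pickle
s=pickle.load(open("pics/w1.pkl","rb"));im=cv2.imread("pics/w1.png")
g=cv2.cvtColor(im,cv2.COLOR_BGR2HSV)
m=np.zeros(im.shape[:2],np.uint8);m[60:205,225:420]=(g[60:205,225:420,2]<110)*255
m=cv2.morphologyEx(m,cv2.MORPH_CLOSE,np.ones((5,5)));m=cv2.morphologyEx(m,cv2.MORPH_OPEN,np.ones((25,25)))
c=max(cv2.findContours(m,0,1)[0],key=cv2.contourArea)
p=ray("wrist",c,.014,s).astype(np.float32)*1000
r=cv2.minAreaRect(p);print(r);(cx,cy),(w,h),a=r
# yaw of long (226) axis
yaw=a if w>h else a-90
yaw=(yaw+90)%180-90;print("yaw",yaw)
t=np.radians(yaw);X=np.array([np.cos(t),np.sin(t)]);Y=np.array([-X[1],X[0]]);C=np.array([cx,cy])
for n,x in(("s",-84),("m",-20),("l",64)):
    for y in(-52,-46,-16,0,46):print(n,y,np.round(C+X*x+Y*y,1))
for n,uv,z in(("pivot",(296,47),.05),("grip",(358,36),.08)):
    q=ray("wrist",[uv],z,s)[0]*1000;print(n,q,"tray",(q-C)@X,(q-C)@Y)
E
```

```text
((547.2499389648438, 132.2481231689453), (225.3908233642578, 156.64663696289062), 3.2535436153411865)
yaw 3.2535436153411865
s -52 [466.3  75.6]
s -46 [466.   81.6]
s -16 [464.3 111.5]
s 0 [463.4 127.5]
s 46 [460.8 173.4]
m -52 [530.2  79.2]
m -46 [529.9  85.2]
m -16 [528.2 115.1]
m 0 [527.3 131.1]
m 46 [524.7 177. ]
l -52 [614.1  84. ]
l -46 [613.8  90. ]
l -16 [612.1 119.9]
l 0 [611.1 135.9]
l 46 [608.5 181.8]
pivot [512.23867487 237.87713407] tray -28.959906148259055 107.44580211958977
grip [584.37529039 242.98875982] tray 43.35054480698867 108.45510863920173
```

Tray fitted at 225×157 mm, matching the given 226×156, with centre (547,132) mm and yaw 3.3°. The pivot-to-grip distance is 72 mm against the given 74. I start with the mid rod at (542,-369).

>>> {"fn": "step_arm", "kwargs": {
  "commands": [
    {"travel": [-0.035, 0.004, 0.1], "turn": [0, 0, 39]},
    {"travel": [-0.035, 0.004, 0.1], "turn": [0, 0, 39]},
    {"travel": [-0.035, 0.004, 0.1], "turn": [0, 0, 39]},
    {"travel": [-0.035, 0.004, 0.1], "turn": [0, 0, 39]},
    {"travel": [-0.035, 0.004, 0.1], "turn": [0, 0, 39]}
  ]
}}

```text
time: 2.25
position: [0.5448, -0.3622, 0.2002]
tool_rot: [-2.834, -1.349, 0.0]
ft_force: [0.0, 0.7, -0.3]
grip_width: 0.501
grip_force: 0.0
```

```bash
cat >> h.py <<'E'
def heading(s):
    x=Ro.from_rotvec(s["tool_rot"]).as_matrix()[:,0];return np.degrees(np.arctan2(x[1],x[0]))
def plan(s,x,y,z,hd,flip=True):
    "travel (m, tool axes) and turn (deg) from the measured pose to x,y (mm), z (m), heading hd of tool x (mod 180 if flip)"
    R=Ro.from_rotvec(s["tool_rot"]).as_matrix()
    d=R.T@(np.array([x/1000,y/1000,z])-s["position"])
    dh=(heading(s)-hd+180)%360-180
    if flip: dh=(dh+90)%180-90
    tl=np.degrees(np.arcsin(np.cross(R[:,2],[0,0,-1])))@R
    return np.round(d,4),np.round(dh,1),"tilt fix",np.round(tl,1)
C=np.array([547.2,132.2]);YAW=3.25
def slot(row,y):
    t=np.radians(YAW);X=np.array([np.cos(t),np.sin(t)]);Y=np.array([-X[1],X[0]])
    return C+X*{"s":-84,"m":-20,"l":64}[row]+Y*y
def look(x,y,z=.019,r=50):
    "measure rods by wrist; plan for the one near x,y"
    s=ctrl.get_state();im=ctrl.get_image("wrist");L=rods("wrist",im,s,.012,60)
    print("t",s["time"],"tcp",np.round(s["position"],4),"hd",round(heading(s),1))
    for q in L:
        near=np.hypot(q[0]-x,q[1]-y)<r
        print(q,plan(s,q[0],q[1],z,q[4]) if near else "")
    return s,im
def to(x,y,z,hd):
    s=ctrl.get_state();print("t",s["time"],"tcp",np.round(s["position"],4),"hd",round(heading(s),1),"grip",s["grip_width"],s["grip_force"],plan(s,x,y,z,hd))
    return s
E
python3 -c "
from h import *
look(542,-369)"
```

```text
t 2.25 tcp [ 0.5448 -0.3622  0.2002] hd 50.9
(790, -649, 46, 11, -59, (623, 239)) 
(448, -367, 40, 15, 31, (259, 232)) 
(446, -289, 43, 17, 16, (214, 187)) 
(542, -370, 60, 15, 51, (321, 190)) (array([-0.008 ,  0.0032,  0.1812]), np.float64(-0.1), 'tilt fix', array([-0.1, -0.1,  0. ]))
(534, -279, 80, 15, -28, (264, 132)) 
(637, -284, 80, 16, -8, (340, 72)) 
(528, -182, 62, 14, -66, (197, 61))
```

>>> {"fn": "step_arm", "kwargs": {
  "commands": [
    {"travel": [-0.001, 0, 0.1], "turn": [0, 0, 0]},
    {"travel": [-0.001, 0, 0.1], "turn": [0, 0, 0]},
    {"travel": [-0.001, 0, 0.1], "turn": [0, 0, 0]},
    {"travel": [-0.001, 0, 0.1], "turn": [0, 0, 0]},
    {"travel": [-0.001, 0, 0.1], "turn": [0, 0, 0]}
  ]
}}

```text
time: 2.8
position: [0.5455, -0.3663, 0.1048]
tool_rot: [2.831, 1.353, 0.005]
ft_force: [0.2, -0.1, 1.2]
grip_width: 0.499
grip_force: 0.0
```

```bash
python3 -c "
from h import *
to(542,-370,.019,51)"
```

```text
t 2.8 tcp [ 0.5455 -0.3663  0.1048] hd 51.1 grip 0.49899694840498837 0.0 (array([-0.0052, -0.0008,  0.0858]), np.float64(0.1), 'tilt fix', array([ 0.3, -0.1, -0. ]))
```

>>> {"fn": "step_arm", "kwargs": {
  "commands": [
    {"travel": [-0.005, 0, 0.04], "turn": [0, 0, 0]},
    {"travel": [-0.005, 0, 0.085], "turn": [0, 0, 0]},
    {"travel": [-0.005, 0, 0.085], "turn": [0, 0, 0]},
    {"travel": [-0.005, 0, 0.085], "turn": [0, 0, 0]}
  ]
}}

```text
time: 3.2
position: [0.5418, -0.3704, 0.0189]
tool_rot: [2.833, 1.352, 0.003]
ft_force: [-0.1, 0.2, 0.2]
grip_width: 0.5
grip_force: 0.0
```

```bash
python3 -c "
from h import *
to(542,-370,.019,51)"
```

```text
t 3.2 tcp [ 0.5418 -0.3704  0.0189] hd 51.0 grip 0.4996924196018417 0.0 (array([ 0.0005, -0.0001, -0.0001]), np.float64(0.0), 'tilt fix', array([ 0.2, -0. , -0. ]))
```

>>> {"fn": "step_arm", "kwargs": {
  "commands": [
    {"travel": [0, 0, 0], "turn": [0, 0, 0]},
    {"travel": [0, 0, 0], "turn": [0, 0, 0]},
    {"travel": [0, 0, 0], "turn": [0, 0, 0]},
    {"travel": [0, 0, 0], "turn": [0, 0, 0]},
    {"travel": [0, 0, 0], "turn": [0, 0, 0]}
  ],
  "gripper": 0.05,
  "force": 20
}}

```text
time: 3.7
position: [0.5404, -0.3697, 0.017]
tool_rot: [2.835, 1.353, 0.001]
ft_force: [-0.9, -0.2, 1.8]
grip_width: 0.183
grip_force: 20.0
```

>>> {"fn": "step_arm", "kwargs": {
  "commands": [
    {"travel": [0, 0, -0.05], "turn": [0, 0, 0]},
    {"travel": [0, 0, -0.1], "turn": [0, 0, 0]},
    {"travel": [0, 0, -0.13], "turn": [0, 0, 0]},
    {"travel": [0, 0, -0.13], "turn": [0, 0, 0]}
  ]
}}

```text
time: 4.1
position: [0.543, -0.3718, 0.1529]
tool_rot: [2.828, 1.349, 0.009]
ft_force: [0.1, -0.5, 0.0]
grip_width: 0.187
grip_force: 20.0
```

```bash
cat >> h.py <<'E'
def route(s,x,y,z,hd,flip=True):
    "calls (travel, turn) from the measured pose, each relative to the pose at its start"
    p=np.array(s["position"]);h=heading(s);g=np.array([x/1000,y/1000,z])
    dh=(h-hd+180)%360-180
    if flip: dh=(dh+90)%180-90
    n=int(max(np.ceil(np.linalg.norm(g-p)/.22),np.ceil(abs(dh)/39),1))
    print("t",round(s["time"],2),"tcp",np.round(p,4),"hd",round(h,1),"grip",round(s["grip_width"],3),round(s["grip_force"],1))
    for i in range(n):
        a=np.radians(h);d=(g-p)/n
        if i==0: D=d
        X=np.array([np.cos(a),np.sin(a),0]);Y=np.array([np.sin(a),-np.cos(a),0])
        print("  call",i+1,np.round([D@X,D@Y,-D[2]],4),"turn",round(dh/n,1));h-=dh/n
E
python3 -c "
from h import *
route(ctrl.get_state(),*slot('m',-46),.15,YAW)"
```

```text
t 4.1 tcp [ 0.543  -0.3718  0.1529] hd 51.0 grip 0.187 20.0
  call 1 [ 0.1156 -0.0993  0.001 ] turn 15.9
  call 2 [ 0.0839 -0.1272  0.001 ] turn 15.9
  call 3 [ 0.0459 -0.1453  0.001 ] turn 15.9
```

Gripped: 0.185 × 87 mm ≈ 16 mm.

>>> {"fn": "step_arm", "kwargs": {
  "commands": [
    {"travel": [0.1156, -0.0993, 0], "turn": [0, 0, 15.9]},
    {"travel": [0.1156, -0.0993, 0], "turn": [0, 0, 15.9]},
    {"travel": [0.1156, -0.0993, 0], "turn": [0, 0, 15.9]},
    {"travel": [0.1156, -0.0993, 0], "turn": [0, 0, 15.9]}
  ]
}}

```text
time: 4.5
position: [0.5364, -0.208, 0.1453]
tool_rot: [-2.985, -0.962, -0.0]
ft_force: [0.4, 0.9, -0.1]
grip_width: 0.184
grip_force: 20.0
```

>>> {"fn": "step_arm", "kwargs": {
  "commands": [
    {"travel": [0.0839, -0.1272, 0], "turn": [0, 0, 15.9]},
    {"travel": [0.0839, -0.1272, 0], "turn": [0, 0, 15.9]},
    {"travel": [0.0839, -0.1272, 0], "turn": [0, 0, 15.9]},
    {"travel": [0.0839, -0.1272, 0], "turn": [0, 0, 15.9]}
  ]
}}

```text
time: 4.9
position: [0.5308, -0.058, 0.1457]
tool_rot: [-3.092, -0.537, 0.001]
ft_force: [-0.2, -0.7, 0.3]
grip_width: 0.178
grip_force: 20.0
```

>>> {"fn": "step_arm", "kwargs": {
  "commands": [
    {"travel": [0.046, -0.1453, 0.06], "turn": [0, 0, 15.9]},
    {"travel": [0.046, -0.1453, 0.06], "turn": [0, 0, 15.9]},
    {"travel": [0.046, -0.1453, 0.06], "turn": [0, 0, 15.9]},
    {"travel": [0.046, -0.1453, 0.06], "turn": [0, 0, 15.9]},
    {"travel": [0.046, -0.1453, 0.06], "turn": [0, 0, 15.9]}
  ]
}}

```text
time: 5.4
position: [0.5252, 0.0905, 0.0844]
tool_rot: [-3.14, -0.1, 0.006]
ft_force: [0.1, -0.6, -0.8]
grip_width: 0.177
grip_force: 20.0
```

```bash
python3 -c "
from h import *
s=ctrl.get_state();route(s,*slot('m',-46),.023,YAW)
cv2.imwrite('pics/w3.png',ctrl.get_image('wrist')[:,:,::-1])"
```

```text
t 5.4 tcp [0.5252 0.0905 0.0844] hd 3.7 grip 0.177 20.0
  call 1 [0.0042 0.0057 0.0614] turn 0.4
```

View pics/w3.png

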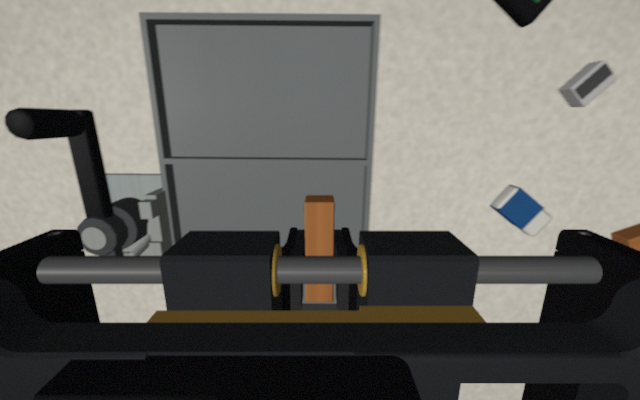

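w3 shows the held rod end at (319,197). The mid/long wall is near row 159 between columns 165 and 367, and the tray's far edge is at row 16. I check the tray fit against these pixels.

```bash
python3 - <<'E'
from h import *
s=ctrl.get_state()
t=np.radians(YAW);X=np.array([np.cos(t),np.sin(t)]);Y=np.array([-X[1],X[0]])
print("hd",heading(s),s["position"])
for n,uv,z in(("wall m/l (17,)",(266,158.5),.016),("far edge (113,)",(260,15),.016),("-y edge (,-78)",(380,20),.016),("+y edge(,78)",(143,18),.016),("-y edge low",(372,150),.016),("rod end (held)",(319,196),s["position"][2]-.0015)):
    q=ray("wrist",[uv],z,s)[0]*1000;print(n,np.round([(q-C)@X,(q-C)@Y],1), np.round(q-s["position"][:2]*1000,1))
E
```

```text
hd 3.4652989557769054 [0.52617849 0.08771    0.08531882]
wall m/l (17,) [20.4 -4.3] [41.6 41.3]
far edge (113,) [113.5  -4.3] [134.6  46.6]
-y edge (,-78) [111.1 -82.5] [136.6 -31.6]
+y edge(,78) [111.4  72. ] [128.2 122.7]
-y edge low [ 26.9 -81.7] [ 52.5 -35.5]
rod end (held) [  9.8 -43.1] [33.2  2. ]
```

>>> {"fn": "step_arm", "kwargs": {
  "commands": [
    {"travel": [0.003, 0.001, 0.03], "turn": [0, 0, 0]},
    {"travel": [0.003, 0.001, 0.045], "turn": [0, 0, 0]},
    {"travel": [0.003, 0.001, 0.06], "turn": [0, 0, 0]},
    {"travel": [0.003, 0.001, 0.06], "turn": [0, 0, 0]},
    {"travel": [0.003, 0.001, 0.06], "turn": [0, 0, 0]}
  ]
}}

```text
time: 5.95
position: [0.5306, 0.0845, 0.027]
tool_rot: [3.14, 0.087, 0.001]
ft_force: [0.2, 0.6, 0.4]
grip_width: 0.184
grip_force: 20.0
```

```bash
python3 -c "
from h import *
s=ctrl.get_state();print(s['ft_force']);route(s,*slot('m',-44),.023,YAW)"
```

```text
[0.21310237 0.5728745  0.41215812]
t 5.95 tcp [0.5306 0.0845 0.027 ] hd 3.2 grip 0.184 20.0
  call 1 [-0.0007 -0.0026  0.004 ] turn -0.1
```

>>> {"fn": "step_arm", "kwargs": {
  "commands": [
    {"travel": [-0.0005, -0.0015, 0.004], "turn": [0, 0, 0]},
    {"travel": [-0.0005, -0.0015, 0.004], "turn": [0, 0, 0]},
    {"travel": [-0.0005, -0.0015, 0.004], "turn": [0, 0, 0]}
  ]
}}

```text
time: 6.25
position: [0.5298, 0.088, 0.0231]
tool_rot: [-3.14, -0.091, -0.001]
ft_force: [0.5, -0.6, -0.9]
grip_width: 0.179
grip_force: 20.0
```

>>> {"fn": "step_arm", "kwargs": {
  "commands": [
    {"travel": [0, 0, 0], "turn": [0, 0, 0]},
    {"travel": [0, 0, 0], "turn": [0, 0, 0]},
    {"travel": [0, 0, 0], "turn": [0, 0, 0]},
    {"travel": [0, 0, -0.05], "turn": [0, 0, 0]},
    {"travel": [0, 0, -0.1], "turn": [0, 0, 0]}
  ],
  "gripper": 0.28
}}

```text
time: 6.75
position: [0.5279, 0.0876, 0.1222]
tool_rot: [3.139, 0.091, -0.007]
ft_force: [0.8, 0.1, -0.3]
grip_width: 0.278
grip_force: 0.0
```

>>> {"fn": "step_arm", "kwargs": {
  "commands": [
    {"travel": [0, 0, -0.07], "turn": [0, 0, 0]},
    {"travel": [0, 0, -0.07], "turn": [0, 0, 0]},
    {"travel": [0, 0, -0.07], "turn": [0, 0, 0]}
  ],
  "gripper": 0.5
}}

```text
time: 7.05
position: [0.5319, 0.0884, 0.1971]
tool_rot: [-3.139, -0.09, -0.013]
ft_force: [0.5, -0.3, -0.2]
grip_width: 0.451
grip_force: 0.0
```

```bash
python3 - <<'E'
from h import *
def tr(s,im):
    t=np.radians(YAW);X=np.array([np.cos(t),np.sin(t)]);Y=np.array([-X[1],X[0]])
    for q in rods("wrist",im,s,.016,60):
        d=np.array(q[:2])-C;print("tray xy",np.round([d@X,d@Y]),q)
s=ctrl.get_state();im=ctrl.get_image("wrist");tr(s,im)
s=ctrl.get_state();route(s,439,-375,.2,37)
E
```

```text
tray xy [ -37. -308.] (528, -177, 66, 22, -65, (549, 202))
tray xy [ -41. -399.] (529, -268, 65, 30, -27, (624, 207))
tray xy [-21. -43.] (529, 88, 61, 15, 3, (319, 187))
tray xy [  67. -302.] (631, -166, 43, 24, 35, (563, 108))
t 7.1 tcp [0.5305 0.0882 0.1944] hd 3.3 grip 0.467 0.0
  call 1 [-0.0393  0.1524 -0.0019] turn -11.2
  call 2 [-0.0683  0.1418 -0.0019] turn -11.2
  call 3 [-0.0946  0.1258 -0.0019] turn -11.2
```

First mid rod is in at tray (-21,-43). Next the mid rod at (439,-375).

>>> {"fn": "step_arm", "kwargs": {
  "commands": [
    {"travel": [-0.0393, 0.1524, 0], "turn": [0, 0, -11.2]},
    {"travel": [-0.0393, 0.1524, 0], "turn": [0, 0, -11.2]},
    {"travel": [-0.0393, 0.1524, 0], "turn": [0, 0, -11.2]},
    {"travel": [-0.0393, 0.1524, 0], "turn": [0, 0, -11.2]}
  ]
}}

```text
time: 7.5
position: [0.4963, -0.0732, 0.1907]
tool_rot: [3.116, 0.382, -0.006]
ft_force: [-0.8, -0.8, 0.4]
grip_width: 0.501
grip_force: 0.0
```

>>> {"fn": "step_arm", "kwargs": {
  "commands": [
    {"travel": [-0.0683, 0.1418, 0], "turn": [0, 0, -11.2]},
    {"travel": [-0.0683, 0.1418, 0], "turn": [0, 0, -11.2]},
    {"travel": [-0.0683, 0.1418, 0], "turn": [0, 0, -11.2]},
    {"travel": [-0.0683, 0.1418, 0], "turn": [0, 0, -11.2]}
  ]
}}

```text
time: 7.9
position: [0.4654, -0.2265, 0.1912]
tool_rot: [3.064, 0.686, -0.005]
ft_force: [0.4, -0.0, 0.4]
grip_width: 0.5
grip_force: 0.0
```

>>> {"fn": "step_arm", "kwargs": {
  "commands": [
    {"travel": [-0.0946, 0.1258, 0], "turn": [0, 0, -11.2]},
    {"travel": [-0.0946, 0.1258, 0], "turn": [0, 0, -11.2]},
    {"travel": [-0.0946, 0.1258, 0], "turn": [0, 0, -11.2]},
    {"travel": [-0.0946, 0.1258, 0], "turn": [0, 0, -11.2]},
    {"travel": [-0.0946, 0.1258, 0], "turn": [0, 0, -11.2]}
  ]
}}

```text
time: 8.4
position: [0.4358, -0.3773, 0.1909]
tool_rot: [-2.982, -0.986, 0.005]
ft_force: [-1.0, -0.2, 0.3]
grip_width: 0.503
grip_force: 0.0
```

```bash
python3 -c "
from h import *
look(439,-375)"
```

```text
t 8.4 tcp [ 0.4358 -0.3773  0.1909] hd 36.6
(438, -376, 60, 14, 36, (319, 182)) (array([0.0029, 0.0006, 0.1719]), np.float64(0.6), 'tilt fix', array([-0.1,  0.1, -0. ]))
(445, -290, 40, 17, 16, (258, 129)) 
(534, -279, 80, 17, -27, (299, 51)) 
(527, -198, 30, 5, -53, (227, 1))
```

>>> {"fn": "step_arm", "kwargs": {
  "commands": [
    {"travel": [0.002, 0.0005, 0.05], "turn": [0, 0, 0]},
    {"travel": [0.002, 0.0005, 0.1], "turn": [0, 0, 0]},
    {"travel": [0.002, 0.0005, 0.13], "turn": [0, 0, 0]},
    {"travel": [0.002, 0.0005, 0.13], "turn": [0, 0, 0]},
    {"travel": [0.002, 0.0005, 0.13], "turn": [0, 0, 0]}
  ]
}}

```text
time: 8.95
position: [0.4405, -0.3726, 0.0626]
tool_rot: [-2.978, -0.997, 0.0]
ft_force: [0.2, 0.2, 0.7]
grip_width: 0.501
grip_force: 0.0
```

```bash
python3 -c "
from h import *
to(438,-376,.018,36.5)"
```

```text
t 8.95 tcp [ 0.4405 -0.3726  0.0626] hd 37.0 grip 0.5010561671365155 0.0 (array([-0.0041,  0.0013,  0.0446]), np.float64(0.5), 'tilt fix', array([-0.1, -0. ,  0. ]))
```

>>> {"fn": "step_arm", "kwargs": {
  "commands": [
    {"travel": [-0.003, 0.001, 0.044], "turn": [0, 0, 0]},
    {"travel": [-0.003, 0.001, 0.044], "turn": [0, 0, 0]},
    {"travel": [-0.003, 0.001, 0.044], "turn": [0, 0, 0]}
  ]
}}

```text
time: 9.25
position: [0.4389, -0.3771, 0.0203]
tool_rot: [2.979, 0.995, 0.002]
ft_force: [0.1, -0.3, 0.2]
grip_width: 0.501
grip_force: 0.0
```

>>> {"fn": "step_arm", "kwargs": {
  "commands": [
    {"travel": [0, 0, 0], "turn": [0, 0, 0]},
    {"travel": [0, 0, 0], "turn": [0, 0, 0]},
    {"travel": [0, 0, 0], "turn": [0, 0, 0]},
    {"travel": [0, 0, 0], "turn": [0, 0, 0]},
    {"travel": [0, 0, 0], "turn": [0, 0, 0]}
  ],
  "gripper": 0.05
}}

```text
time: 9.75
position: [0.4381, -0.3772, 0.0192]
tool_rot: [2.98, 0.994, 0.001]
ft_force: [0.3, -0.0, 3.8]
grip_width: 0.181
grip_force: 20.0
```

>>> {"fn": "step_arm", "kwargs": {
  "commands": [
    {"travel": [0, 0, -0.05], "turn": [0, 0, 0]},
    {"travel": [0, 0, -0.1], "turn": [0, 0, 0]},
    {"travel": [0, 0, -0.13], "turn": [0, 0, 0]},
    {"travel": [0, 0, -0.13], "turn": [0, 0, 0]}
  ]
}}

```text
time: 10.15
position: [0.4403, -0.3794, 0.154]
tool_rot: [2.973, 0.991, 0.01]
ft_force: [0.3, 0.3, -0.9]
grip_width: 0.184
grip_force: 20.0
```

```bash
python3 -c "
from h import *
route(ctrl.get_state(),*slot('m',2),.085,YAW)"
```

```text
t 10.15 tcp [ 0.4403 -0.3794  0.154 ] hd 36.9 grip 0.184 20.0
  call 1 [ 0.1257 -0.1193  0.023 ] turn 11.2
  call 2 [ 0.1001 -0.1414  0.023 ] turn 11.2
  call 3 [ 0.0707 -0.1582  0.023 ] turn 11.2
```

>>> {"fn": "step_arm", "kwargs": {
  "commands": [
    {"travel": [0.1257, -0.1193, 0], "turn": [0, 0, 11.2]},
    {"travel": [0.1257, -0.1193, 0], "turn": [0, 0, 11.2]},
    {"travel": [0.1257, -0.1193, 0], "turn": [0, 0, 11.2]},
    {"travel": [0.1257, -0.1193, 0], "turn": [0, 0, 11.2]}
  ]
}}

```text
time: 10.55
position: [0.4666, -0.2014, 0.1473]
tool_rot: [-3.059, -0.705, 0.002]
ft_force: [0.1, 0.1, 0.9]
grip_width: 0.179
grip_force: 20.0
```

>>> {"fn": "step_arm", "kwargs": {
  "commands": [
    {"travel": [0.1001, -0.1414, 0], "turn": [0, 0, 11.2]},
    {"travel": [0.1001, -0.1414, 0], "turn": [0, 0, 11.2]},
    {"travel": [0.1001, -0.1414, 0], "turn": [0, 0, 11.2]},
    {"travel": [0.1001, -0.1414, 0], "turn": [0, 0, 11.2]}
  ]
}}

```text
time: 10.95
position: [0.495, -0.0309, 0.1475]
tool_rot: [-3.114, -0.403, 0.002]
ft_force: [0.3, 0.8, 0.4]
grip_width: 0.183
grip_force: 20.0
```

>>> {"fn": "step_arm", "kwargs": {
  "commands": [
    {"travel": [0.0707, -0.1582, 0.065], "turn": [0, 0, 11.2]},
    {"travel": [0.0707, -0.1582, 0.065], "turn": [0, 0, 11.2]},
    {"travel": [0.0707, -0.1582, 0.065], "turn": [0, 0, 11.2]},
    {"travel": [0.0707, -0.1582, 0.065], "turn": [0, 0, 11.2]},
    {"travel": [0.0707, -0.1582, 0.065], "turn": [0, 0, 11.2]}
  ]
}}

```text
time: 11.45
position: [0.5218, 0.142, 0.0802]
tool_rot: [-3.138, -0.105, 0.008]
ft_force: [-0.7, -0.3, -0.5]
grip_width: 0.179
grip_force: 20.0
```

```bash
python3 -c "
from h import *
import time
ctrl.get_image('side')
s=ctrl.get_state();route(s,*slot('m',2),.024,YAW)"
```

```text
t 11.5 tcp [0.5224 0.1384 0.0811] hd 3.6 grip 0.184 20.0
  call 1 [0.0043 0.0056 0.0571] turn 0.4
```

>>> {"fn": "step_arm", "kwargs": {
  "commands": [
    {"travel": [0.004, 0.002, 0.04], "turn": [0, 0, 0.4]},
    {"travel": [0.004, 0.002, 0.05], "turn": [0, 0, 0.4]},
    {"travel": [0.004, 0.002, 0.05], "turn": [0, 0, 0.4]},
    {"travel": [0.004, 0.002, 0.05], "turn": [0, 0, 0.4]}
  ]
}}

```text
time: 11.9
position: [0.5288, 0.133, 0.0342]
tool_rot: [3.14, 0.077, 0.0]
ft_force: [-0.8, 0.1, -0.1]
grip_width: 0.179
grip_force: 20.0
```

```bash
python3 -c "
from h import *
s=ctrl.get_state();route(s,*slot('m',2),.024,YAW)"
```

```text
t 11.9 tcp [0.5288 0.133  0.0342] hd 2.8 grip 0.179 20.0
  call 1 [-0.0016 -0.0002  0.0102] turn -0.4
```

>>> {"fn": "step_arm", "kwargs": {
  "commands": [
    {"travel": [-0.001, 0, 0.0105], "turn": [0, 0, 0]},
    {"travel": [-0.001, 0, 0.0105], "turn": [0, 0, 0]},
    {"travel": [-0.001, 0, 0.0105], "turn": [0, 0, 0]}
  ]
}}

```text
time: 12.2
position: [0.5275, 0.1337, 0.0234]
tool_rot: [-3.14, -0.08, -0.0]
ft_force: [-0.0, -0.1, 0.0]
grip_width: 0.179
grip_force: 20.0
```

>>> {"fn": "step_arm", "kwargs": {
  "commands": [
    {"travel": [0, 0, 0], "turn": [0, 0, 0]},
    {"travel": [0, 0, 0], "turn": [0, 0, 0]},
    {"travel": [0, 0, 0], "turn": [0, 0, 0]},
    {"travel": [0, 0, -0.05], "turn": [0, 0, 0]},
    {"travel": [0, 0, -0.1], "turn": [0, 0, 0]}
  ],
  "gripper": 0.28
}}

```text
time: 12.7
position: [0.5259, 0.1332, 0.1227]
tool_rot: [3.139, 0.08, -0.007]
ft_force: [2.3, 0.7, 0.1]
grip_width: 0.279
grip_force: 0.0
```

>>> {"fn": "step_arm", "kwargs": {
  "commands": [
    {"travel": [0, 0, -0.07], "turn": [0, 0, 0]},
    {"travel": [0, 0, -0.07], "turn": [0, 0, 0]},
    {"travel": [0, 0, -0.07], "turn": [0, 0, 0]}
  ],
  "gripper": 0.5
}}

```text
time: 13.0
position: [0.5299, 0.1344, 0.1976]
tool_rot: [-3.138, -0.08, -0.012]
ft_force: [0.8, 0.2, -0.6]
grip_width: 0.452
grip_force: 0.0
```

```bash
cat >> h.py <<'E'
def tr():
    s=ctrl.get_state();im=ctrl.get_image("wrist")
    t=np.radians(YAW);X=np.array([np.cos(t),np.sin(t)]);Y=np.array([-X[1],X[0]])
    for q in rods("wrist",im,s,.016,60):
        d=np.array(q[:2])-C
        if abs(d@Y)<100 or q[2]<50 or 1: print("tray xy",np.round([d@X,d@Y]),q)
    return ctrl.get_state()
E
python3 -c "
from h import *
s=tr();print(s['joint_positions'][6]);route(s,527,-181,.2,-65)"
```

```text
tray xy [ -37. -307.] (528, -176, 68, 23, -65, (588, 201))
tray xy [-20. -43.] (530, 88, 61, 17, 3, (360, 187))
tray xy [-20.   3.] (527, 134, 61, 16, 3, (319, 188))
tray xy [  67. -301.] (631, -165, 44, 26, 35, (605, 107))
-1.8030242695027572
t 13.05 tcp [0.5284 0.134  0.1949] hd 2.9 grip 0.472 0.0
  call 1 [-0.0087  0.1573 -0.0026] turn 34.0
  call 2 [ 0.0806  0.1353 -0.0026] turn 34.0
```

>>> {"fn": "step_arm", "kwargs": {
  "commands": [
    {"travel": [-0.0087, 0.1573, 0], "turn": [0, 0, 34]},
    {"travel": [-0.0087, 0.1573, 0], "turn": [0, 0, 34]},
    {"travel": [-0.0087, 0.1573, 0], "turn": [0, 0, 34]},
    {"travel": [-0.0087, 0.1573, 0], "turn": [0, 0, 34]},
    {"travel": [-0.0087, 0.1573, 0], "turn": [0, 0, 34]}
  ]
}}

```text
time: 13.55
position: [0.5255, -0.0265, 0.1912]
tool_rot: [3.023, -0.85, -0.005]
ft_force: [-1.0, 0.5, 0.5]
grip_width: 0.497
grip_force: 0.0
```

>>> {"fn": "step_arm", "kwargs": {
  "commands": [
    {"travel": [0.0806, 0.1353, 0], "turn": [0, 0, 34]},
    {"travel": [0.0806, 0.1353, 0], "turn": [0, 0, 34]},
    {"travel": [0.0806, 0.1353, 0], "turn": [0, 0, 34]},
    {"travel": [0.0806, 0.1353, 0], "turn": [0, 0, 34]},
    {"travel": [0.0806, 0.1353, 0], "turn": [0, 0, 34]}
  ]
}}

```text
time: 14.05
position: [0.5253, -0.1817, 0.1917]
tool_rot: [2.648, -1.689, -0.003]
ft_force: [0.6, 0.7, -1.0]
grip_width: 0.498
grip_force: 0.0
```

>>> {"fn": "step_arm", "kwargs": {
  "commands": [
    {"travel": [0, 0, 0], "turn": [0, 0, 0]}
  ]
}}

```text
time: 14.15
position: [0.5261, -0.1784, 0.1919]
tool_rot: [-2.655, 1.679, 0.004]
ft_force: [0.1, 0.4, -0.8]
grip_width: 0.5
grip_force: 0.0
```

```bash
python3 -c "
from h import *
look(527,-181,.019)"
```

```text
t 14.15 tcp [ 0.5261 -0.1784  0.1919] hd -64.6
(526, -182, 60, 15, -65, (320, 181)) (array([0.0035, 0.0015, 0.1729]), np.float64(0.4), 'tilt fix', array([ 0. ,  0.1, -0. ]))
(632, -172, 42, 16, 35, (229, 149)) 
(446, -290, 43, 15, 16, (431, 124)) 
(534, -279, 80, 17, -27, (353, 95)) 
(636, -283, 81, 16, -7, (264, 46))
```

>>> {"fn": "step_arm", "kwargs": {
  "commands": [
    {"travel": [0.002, 0.001, 0.05], "turn": [0, 0, 0]},
    {"travel": [0.002, 0.001, 0.1], "turn": [0, 0, 0]},
    {"travel": [0.002, 0.001, 0.13], "turn": [0, 0, 0]},
    {"travel": [0.002, 0.001, 0.13], "turn": [0, 0, 0]},
    {"travel": [0.002, 0.001, 0.13], "turn": [0, 0, 0]}
  ]
}}

```text
time: 14.7
position: [0.5264, -0.182, 0.0634]
tool_rot: [-2.652, 1.684, 0.001]
ft_force: [0.8, -0.1, -0.5]
grip_width: 0.499
grip_force: 0.0
```

```bash
python3 -c "
from h import *
to(526.5,-181.5,.018,-65)"
```

```text
t 14.7 tcp [ 0.5264 -0.182   0.0634] hd -64.9 grip 0.4990617450348066 0.0 (array([-0.0004, -0.0002,  0.0454]), np.float64(0.1), 'tilt fix', array([-0.,  0.,  0.]))
```

>>> {"fn": "step_arm", "kwargs": {
  "commands": [
    {"travel": [0, 0, 0.045], "turn": [0, 0, 0]},
    {"travel": [0, 0, 0.045], "turn": [0, 0, 0]},
    {"travel": [0, 0, 0.045], "turn": [0, 0, 0]}
  ]
}}

```text
time: 15.0
position: [0.527, -0.1834, 0.0198]
tool_rot: [-2.649, 1.688, -0.002]
ft_force: [0.7, -0.2, 1.1]
grip_width: 0.499
grip_force: 0.0
```

>>> {"fn": "step_arm", "kwargs": {
  "commands": [
    {"travel": [0, 0, 0], "turn": [0, 0, 0]},
    {"travel": [0, 0, 0], "turn": [0, 0, 0]},
    {"travel": [0, 0, 0], "turn": [0, 0, 0]},
    {"travel": [0, 0, 0], "turn": [0, 0, 0]},
    {"travel": [0, 0, 0], "turn": [0, 0, 0]}
  ],
  "gripper": 0.05
}}

```text
time: 15.5
position: [0.5262, -0.1836, 0.0187]
tool_rot: [-2.648, 1.69, -0.001]
ft_force: [-0.2, 0.4, 3.3]
grip_width: 0.181
grip_force: 20.0
```

>>> {"fn": "step_arm", "kwargs": {
  "commands": [
    {"travel": [0, 0, -0.05], "turn": [0, 0, 0]},
    {"travel": [0, 0, -0.1], "turn": [0, 0, 0]},
    {"travel": [0, 0, -0.13], "turn": [0, 0, 0]},
    {"travel": [0, 0, -0.13], "turn": [0, 0, 0]},
    {"travel": [0, 0, -0.13], "turn": [0, 0, 0]}
  ]
}}

```text
time: 16.0
position: [0.526, -0.1835, 0.1485]
tool_rot: [-2.648, 1.69, -0.001]
ft_force: [-1.2, 0.1, -1.2]
grip_width: 0.183
grip_force: 20.0
```

```bash
python3 -c "
from h import *
route(ctrl.get_state(),*slot('m',46),.15,YAW)"
```

```text
t 16.0 tcp [ 0.526  -0.1835  0.1485] hd -65.1 grip 0.183 20.0
  call 1 [-0.1638 -0.0753 -0.0008] turn -34.2
  call 2 [-0.0932 -0.1543 -0.0008] turn -34.2
```

>>> {"fn": "step_arm", "kwargs": {
  "commands": [
    {"travel": [-0.1638, -0.0753, 0], "turn": [0, 0, -34.2]},
    {"travel": [-0.1638, -0.0753, 0], "turn": [0, 0, -34.2]},
    {"travel": [-0.1638, -0.0753, 0], "turn": [0, 0, -34.2]},
    {"travel": [-0.1638, -0.0753, 0], "turn": [0, 0, -34.2]},
    {"travel": [-0.1638, -0.0753, 0], "turn": [0, 0, -34.2]}
  ]
}}

```text
time: 16.5
position: [0.5235, 0.0031, 0.1457]
tool_rot: [-3.032, 0.819, 0.007]
ft_force: [0.7, -0.5, -1.0]
grip_width: 0.179
grip_force: 20.0
```

>>> {"fn": "step_arm", "kwargs": {
  "commands": [
    {"travel": [-0.0932, -0.1543, 0], "turn": [0, 0, -34.2]},
    {"travel": [-0.0932, -0.1543, 0], "turn": [0, 0, -34.2]},
    {"travel": [-0.0932, -0.1543, 0], "turn": [0, 0, -34.2]},
    {"travel": [-0.0932, -0.1543, 0], "turn": [0, 0, -34.2]},
    {"travel": [-0.0932, -0.1543, 0.03], "turn": [0, 0, -34.2]}
  ]
}}

```text
time: 17.0
position: [0.5256, 0.1836, 0.1196]
tool_rot: [-3.135, -0.106, -0.008]
ft_force: [0.9, 0.6, 0.2]
grip_width: 0.182
grip_force: 20.0
```

>>> {"fn": "step_arm", "kwargs": {
  "commands": [
    {"travel": [0, 0, 0.03], "turn": [0, 0, 0]},
    {"travel": [0, 0, 0.03], "turn": [0, 0, 0]},
    {"travel": [0, 0, 0.03], "turn": [0, 0, 0]}
  ]
}}

```text
time: 17.3
position: [0.5237, 0.1757, 0.0869]
tool_rot: [3.139, 0.088, -0.005]
ft_force: [0.3, -0.3, 0.0]
grip_width: 0.184
grip_force: 20.0
```

```bash
python3 -c "
from h import *
s=ctrl.get_state();route(s,*slot('m',43),.024,YAW)"
```

```text
t 17.3 tcp [0.5237 0.1757 0.0869] hd 3.2 grip 0.184 20.0
  call 1 [0.001  0.0018 0.0629] turn -0.1
```

>>> {"fn": "step_arm", "kwargs": {
  "commands": [
    {"travel": [0.001, 0.001, 0.02], "turn": [0, 0, 0]},
    {"travel": [0.001, 0.001, 0.04], "turn": [0, 0, 0]},
    {"travel": [0.001, 0.001, 0.052], "turn": [0, 0, 0]},
    {"travel": [0.001, 0.001, 0.052], "turn": [0, 0, 0]},
    {"travel": [0.001, 0.001, 0.052], "turn": [0, 0, 0]}
  ]
}}

```text
time: 17.8
position: [0.5262, 0.1761, 0.037]
tool_rot: [-3.14, -0.09, -0.002]
ft_force: [0.2, 0.3, 0.4]
grip_width: 0.181
grip_force: 20.0
```

```bash
python3 -c "
from h import *
s=ctrl.get_state();print(s['ft_force']);route(s,*slot('m',43),.024,YAW)"
```

```text
[0.192492   0.33843166 0.39495163]
t 17.8 tcp [0.5262 0.1761 0.037 ] hd 3.3 grip 0.181 20.0
  call 1 [-0.0016  0.002   0.013 ] turn 0.0
```

>>> {"fn": "step_arm", "kwargs": {
  "commands": [
    {"travel": [-0.0015, 0.001, 0.0125], "turn": [0, 0, 0]},
    {"travel": [-0.0015, 0.001, 0.0125], "turn": [0, 0, 0]},
    {"travel": [-0.0015, 0.001, 0.0125], "turn": [0, 0, 0]}
  ]
}}

```text
time: 18.1
position: [0.5239, 0.1749, 0.0235]
tool_rot: [3.14, 0.09, -0.0]
ft_force: [0.7, -0.1, -0.2]
grip_width: 0.182
grip_force: 20.0
```

>>> {"fn": "step_arm", "kwargs": {
  "commands": [
    {"travel": [0, 0, 0], "turn": [0, 0, 0]},
    {"travel": [0, 0, 0], "turn": [0, 0, 0]},
    {"travel": [0, 0, 0], "turn": [0, 0, 0]},
    {"travel": [0, 0, -0.05], "turn": [0, 0, 0]},
    {"travel": [0, 0, -0.1], "turn": [0, 0, 0]}
  ],
  "gripper": 0.28
}}

```text
time: 18.6
position: [0.5226, 0.1744, 0.1232]
tool_rot: [3.139, 0.091, -0.006]
ft_force: [2.9, 1.4, 0.5]
grip_width: 0.28
grip_force: 0.0
```

>>> {"fn": "step_arm", "kwargs": {
  "commands": [
    {"travel": [0, 0, -0.07], "turn": [0, 0, 0]},
    {"travel": [0, 0, -0.07], "turn": [0, 0, 0]},
    {"travel": [0, 0, -0.07], "turn": [0, 0, 0]}
  ],
  "gripper": 0.5
}}

```text
time: 18.9
position: [0.5265, 0.1759, 0.1983]
tool_rot: [-3.137, -0.09, -0.013]
ft_force: [1.2, -0.1, 0.1]
grip_width: 0.457
grip_force: 0.0
```

```bash
python3 -c "
from h import *
s=tr();print(s['joint_positions'][6]);route(s,534,-279,.2,-27)"
```

```text
tray xy [-23.  43.] (522, 174, 61, 15, 3, (320, 189))
tray xy [-20. -43.] (530, 88, 61, 19, 3, (396, 186))
tray xy [-20.   3.] (527, 134, 61, 17, 3, (356, 186))
tray xy [  65. -289.] (629, -153, 40, 13, 19, (634, 108))
-1.8707694695364279
t 18.95 tcp [0.525  0.1753 0.1955] hd 3.3 grip 0.467 0.0
  call 1 [-0.0057  0.1514 -0.0015] turn 10.1
  call 2 [ 0.0209  0.15   -0.0015] turn 10.1
  call 3 [ 0.0469  0.144  -0.0015] turn 10.1
```

Three mids are in, at tray x -20, -20 and -23. Next the first long rod.

>>> {"fn": "step_arm", "kwargs": {
  "commands": [
    {"travel": [-0.0057, 0.1514, 0], "turn": [0, 0, 10.1]},
    {"travel": [-0.0057, 0.1514, 0], "turn": [0, 0, 10.1]},
    {"travel": [-0.0057, 0.1514, 0], "turn": [0, 0, 10.1]},
    {"travel": [-0.0057, 0.1514, 0], "turn": [0, 0, 10.1]}
  ]
}}

```text
time: 19.35
position: [0.5258, 0.0144, 0.1918]
tool_rot: [3.13, -0.205, -0.004]
ft_force: [0.0, -0.1, 0.2]
grip_width: 0.501
grip_force: 0.0
```

>>> {"fn": "step_arm", "kwargs": {
  "commands": [
    {"travel": [0.0209, 0.15, 0], "turn": [0, 0, 10.1]},
    {"travel": [0.0209, 0.15, 0], "turn": [0, 0, 10.1]},
    {"travel": [0.0209, 0.15, 0], "turn": [0, 0, 10.1]},
    {"travel": [0.0209, 0.15, 0], "turn": [0, 0, 10.1]}
  ]
}}

```text
time: 19.75
position: [0.5278, -0.1366, 0.1921]
tool_rot: [3.1, -0.479, -0.003]
ft_force: [-0.8, -0.4, -0.6]
grip_width: 0.498
grip_force: 0.0
```

>>> {"fn": "step_arm", "kwargs": {
  "commands": [
    {"travel": [0.0469, 0.144, 0], "turn": [0, 0, 10.1]},
    {"travel": [0.0469, 0.144, 0], "turn": [0, 0, 10.1]},
    {"travel": [0.0469, 0.144, 0], "turn": [0, 0, 10.1]},
    {"travel": [0.0469, 0.144, 0], "turn": [0, 0, 10.1]},
    {"travel": [0.0469, 0.144, 0], "turn": [0, 0, 10.1]}
  ]
}}

```text
time: 20.25
position: [0.5319, -0.28, 0.1917]
tool_rot: [-3.054, 0.738, 0.005]
ft_force: [0.6, 1.0, 0.4]
grip_width: 0.499
grip_force: 0.0
```

>>> {"fn": "step_arm", "kwargs": {
  "commands": [
    {"travel": [0, 0, 0], "turn": [0, 0, 0]}
  ]
}}

```text
time: 20.35
position: [0.5332, -0.277, 0.1922]
tool_rot: [-3.054, 0.73, 0.004]
ft_force: [0.2, 0.7, 0.2]
grip_width: 0.499
grip_force: 0.0
```

```bash
python3 -c "
from h import *
look(534,-279,.019)"
```

```text
t 20.35 tcp [ 0.5332 -0.277   0.1922] hd -26.9
(533, -279, 80, 15, -28, (321, 182)) (array([0.0012, 0.002 , 0.1732]), np.float64(1.1), 'tilt fix', array([-0. ,  0.1,  0. ]))
(632, -172, 43, 18, 35, (192, 147)) 
(637, -283, 80, 16, -7, (279, 94))
```

>>> {"fn": "step_arm", "kwargs": {
  "commands": [
    {"travel": [0.0005, 0.001, 0.05], "turn": [0, 0, 0.6]},
    {"travel": [0.0005, 0.001, 0.1], "turn": [0, 0, 0.6]},
    {"travel": [0.0005, 0.001, 0.13], "turn": [0, 0, 0.6]},
    {"travel": [0.0005, 0.001, 0.13], "turn": [0, 0, 0.6]},
    {"travel": [0.0005, 0.001, 0.13], "turn": [0, 0, 0.6]}
  ]
}}

```text
time: 20.9
position: [0.5338, -0.2791, 0.0641]
tool_rot: [-3.051, 0.746, 0.0]
ft_force: [0.7, -0.4, 0.5]
grip_width: 0.496
grip_force: 0.0
```

```bash
python3 -c "
from h import *
to(533.5,-279,.018,-27.5)"
```

```text
t 20.9 tcp [ 0.5338 -0.2791  0.0641] hd -27.5 grip 0.49631655702312877 0.0 (array([-0.0003,  0.    ,  0.0461]), np.float64(0.0), 'tilt fix', array([-0.,  0., -0.]))
```

>>> {"fn": "step_arm", "kwargs": {
  "commands": [
    {"travel": [0, 0, 0.0455], "turn": [0, 0, 0]},
    {"travel": [0, 0, 0.0455], "turn": [0, 0, 0]},
    {"travel": [0, 0, 0.0455], "turn": [0, 0, 0]}
  ]
}}

```text
time: 21.2
position: [0.5342, -0.2805, 0.0199]
tool_rot: [3.051, -0.748, 0.003]
ft_force: [0.3, -0.4, 0.0]
grip_width: 0.499
grip_force: 0.0
```

>>> {"fn": "step_arm", "kwargs": {
  "commands": [
    {"travel": [0, 0, 0], "turn": [0, 0, 0]},
    {"travel": [0, 0, 0], "turn": [0, 0, 0]},
    {"travel": [0, 0, 0], "turn": [0, 0, 0]},
    {"travel": [0, 0, 0], "turn": [0, 0, 0]},
    {"travel": [0, 0, 0], "turn": [0, 0, 0]}
  ],
  "gripper": 0.05
}}

```text
time: 21.7
position: [0.5334, -0.2806, 0.0187]
tool_rot: [-3.051, 0.749, -0.001]
ft_force: [-0.1, -0.6, 2.8]
grip_width: 0.18
grip_force: 20.0
```

>>> {"fn": "step_arm", "kwargs": {
  "commands": [
    {"travel": [0, 0, -0.05], "turn": [0, 0, 0]},
    {"travel": [0, 0, -0.1], "turn": [0, 0, 0]},
    {"travel": [0, 0, -0.13], "turn": [0, 0, 0]},
    {"travel": [0, 0, -0.13], "turn": [0, 0, 0]},
    {"travel": [0, 0, -0.13], "turn": [0, 0, 0]}
  ]
}}

```text
time: 22.2
position: [0.5332, -0.2805, 0.1485]
tool_rot: [-3.051, 0.749, -0.002]
ft_force: [-0.9, -0.5, -0.3]
grip_width: 0.179
grip_force: 20.0
```

```bash
python3 -c "
from h import *
route(ctrl.get_state(),*slot('l',-45),.15,YAW)"
```

```text
t 22.2 tcp [ 0.5332 -0.2805  0.1485] hd -27.6 grip 0.179 20.0
  call 1 [-0.0504 -0.1832 -0.0008] turn -15.4
  call 2 [ 1.0e-04 -1.9e-01 -8.0e-04] turn -15.4
```

>>> {"fn": "step_arm", "kwargs": {
  "commands": [
    {"travel": [-0.0504, -0.1832, 0], "turn": [0, 0, -15.4]},
    {"travel": [-0.0504, -0.1832, 0], "turn": [0, 0, -15.4]},
    {"travel": [-0.0504, -0.1832, 0], "turn": [0, 0, -15.4]},
    {"travel": [-0.0504, -0.1832, 0], "turn": [0, 0, -15.4]},
    {"travel": [-0.0504, -0.1832, 0], "turn": [0, 0, -15.4]}
  ]
}}

```text
time: 22.7
position: [0.5733, -0.0856, 0.1454]
tool_rot: [-3.122, 0.316, 0.006]
ft_force: [-0.1, -0.3, 0.0]
grip_width: 0.179
grip_force: 20.0
```

>>> {"fn": "step_arm", "kwargs": {
  "commands": [
    {"travel": [0, -0.19, 0], "turn": [0, 0, -15.4]},
    {"travel": [0, -0.19, 0], "turn": [0, 0, -15.4]},
    {"travel": [0, -0.19, 0], "turn": [0, 0, -15.4]},
    {"travel": [0, -0.19, 0], "turn": [0, 0, -15.4]},
    {"travel": [0, -0.19, 0.03], "turn": [0, 0, -15.4]}
  ]
}}

```text
time: 23.2
position: [0.6156, 0.1003, 0.1194]
tool_rot: [-3.134, -0.104, -0.008]
ft_force: [1.1, 0.7, -0.4]
grip_width: 0.18
grip_force: 20.0
```

>>> {"fn": "step_arm", "kwargs": {
  "commands": [
    {"travel": [0, 0, 0.03], "turn": [0, 0, 0]},
    {"travel": [0, 0, 0.03], "turn": [0, 0, 0]},
    {"travel": [0, 0, 0.03], "turn": [0, 0, 0]}
  ]
}}

```text
time: 23.5
position: [0.6123, 0.09, 0.0866]
tool_rot: [3.139, 0.086, -0.006]
ft_force: [0.2, 0.6, 0.6]
grip_width: 0.183
grip_force: 20.0
```

```bash
python3 -c "
from h import *
s=ctrl.get_state();route(s,*slot('l',-45),.024,YAW)"
```

```text
t 23.5 tcp [0.6123 0.09   0.0866] hd 3.2 grip 0.183 20.0
  call 1 [ 0.0014 -0.0008  0.0626] turn -0.1
```

>>> {"fn": "step_arm", "kwargs": {
  "commands": [
    {"travel": [0.001, -0.001, 0.02], "turn": [0, 0, 0]},
    {"travel": [0.001, -0.001, 0.04], "turn": [0, 0, 0]},
    {"travel": [0.001, -0.001, 0.052], "turn": [0, 0, 0]},
    {"travel": [0.001, -0.001, 0.052], "turn": [0, 0, 0]},
    {"travel": [0.001, -0.001, 0.052], "turn": [0, 0, 0]}
  ]
}}

```text
time: 24.0
position: [0.6151, 0.0918, 0.0372]
tool_rot: [-3.14, -0.087, -0.002]
ft_force: [-0.8, -0.4, 0.8]
grip_width: 0.183
grip_force: 20.0
```

```bash
python3 -c "
from h import *
s=ctrl.get_state();print(s['ft_force']);route(s,*slot('l',-45),.024,YAW)"
```

```text
[-0.81145723 -0.35168859  0.7620548 ]
t 24.0 tcp [0.6151 0.0918 0.0372] hd 3.2 grip 0.183 20.0
  call 1 [-0.0015  0.0008  0.0132] turn -0.1
```

Next pick after this release is the long rod at (637,-283), heading -7.

>>> {"fn": "step_arm", "kwargs": {
  "commands": [
    {"travel": [-0.001, 0.0005, 0.0125], "turn": [0, 0, 0]},
    {"travel": [-0.001, 0.0005, 0.0125], "turn": [0, 0, 0]},
    {"travel": [-0.001, 0.0005, 0.0125], "turn": [0, 0, 0]}
  ]
}}

```text
time: 24.3
position: [0.6133, 0.0914, 0.0236]
tool_rot: [3.14, 0.088, -0.0]
ft_force: [0.4, 1.0, -0.3]
grip_width: 0.181
grip_force: 20.0
```

>>> {"fn": "step_arm", "kwargs": {
  "commands": [
    {"travel": [0, 0, 0], "turn": [0, 0, 0]},
    {"travel": [0, 0, 0], "turn": [0, 0, 0]},
    {"travel": [0, 0, 0], "turn": [0, 0, 0]},
    {"travel": [0, 0, -0.05], "turn": [0, 0, 0]},
    {"travel": [0, 0, -0.1], "turn": [0, 0, 0]}
  ],
  "gripper": 0.26
}}

```text
time: 24.8
position: [0.6119, 0.0911, 0.123]
tool_rot: [3.139, 0.088, -0.007]
ft_force: [1.5, 1.3, 0.7]
grip_width: 0.259
grip_force: 0.0
```

>>> {"fn": "step_arm", "kwargs": {
  "commands": [
    {"travel": [0, 0, -0.07], "turn": [0, 0, 0]},
    {"travel": [0, 0, -0.07], "turn": [0, 0, 0]},
    {"travel": [0, 0, -0.07], "turn": [0, 0, 0]}
  ],
  "gripper": 0.5
}}

```text
time: 25.1
position: [0.616, 0.0918, 0.1987]
tool_rot: [-3.139, -0.088, -0.014]
ft_force: [0.1, -0.5, -0.1]
grip_width: 0.442
grip_force: 0.0
```

```bash
python3 -c "
from h import *
s=tr();print(s['joint_positions'][6]);route(s,637,-283,.2,-7)"
```

```text
tray xy [-5. 40.] (540, 172, 31, 12, 3, (249, 243))
tray xy [ -4. -43.] (546, 89, 34, 16, 3, (318, 243))
tray xy [  69. -303.] (633, -166, 46, 22, 35, (546, 183))
tray xy [  56. -398.] (626, -262, 70, 26, 18, (632, 194))
tray xy [ 62. -45.] (612, 91, 81, 15, 3, (319, 188))
-1.6574991453143102
t 25.15 tcp [0.6145 0.0916 0.1957] hd 3.2 grip 0.465 0.0
  call 1 [ 0.0008  0.1876 -0.0021] turn 5.1
  call 2 [ 0.0175  0.1868 -0.0021] turn 5.1
```

>>> {"fn": "step_arm", "kwargs": {
  "commands": [
    {"travel": [0.0008, 0.1876, 0], "turn": [0, 0, 5.1]},
    {"travel": [0.0008, 0.1876, 0], "turn": [0, 0, 5.1]},
    {"travel": [0.0008, 0.1876, 0], "turn": [0, 0, 5.1]},
    {"travel": [0.0008, 0.1876, 0], "turn": [0, 0, 5.1]},
    {"travel": [0.0008, 0.1876, 0], "turn": [0, 0, 5.1]}
  ]
}}

```text
time: 25.65
position: [0.6225, -0.1049, 0.1916]
tool_rot: [3.136, -0.07, -0.005]
ft_force: [0.5, -0.1, 0.0]
grip_width: 0.499
grip_force: 0.0
```

>>> {"fn": "step_arm", "kwargs": {
  "commands": [
    {"travel": [0.0175, 0.1868, 0], "turn": [0, 0, 5.1]},
    {"travel": [0.0175, 0.1868, 0], "turn": [0, 0, 5.1]},
    {"travel": [0.0175, 0.1868, 0], "turn": [0, 0, 5.1]},
    {"travel": [0.0175, 0.1868, 0], "turn": [0, 0, 5.1]},
    {"travel": [0.0175, 0.1868, 0], "turn": [0, 0, 5.1]}
  ]
}}

```text
time: 26.15
position: [0.6326, -0.291, 0.1911]
tool_rot: [3.13, -0.207, -0.007]
ft_force: [-0.3, -0.7, -0.3]
grip_width: 0.5
grip_force: 0.0
```

>>> {"fn": "step_arm", "kwargs": {
  "commands": [
    {"travel": [0, 0, 0], "turn": [0, 0, 0]},
    {"travel": [0, 0, 0], "turn": [0, 0, 0]}
  ]
}}

```text
time: 26.35
position: [0.6362, -0.2804, 0.1921]
tool_rot: [-3.134, 0.188, 0.003]
ft_force: [0.0, 1.5, -0.4]
grip_width: 0.501
grip_force: 0.0
```

```bash
python3 -c "
from h import *
look(637,-283,.019,80)"
```

```text
t 26.35 tcp [ 0.6362 -0.2804  0.1921] hd -6.9
(620, 95, 43, 16, -23, (4, 232)) 
(633, -172, 39, 20, 35, (225, 198)) 
(636, -283, 80, 15, -7, (321, 183)) (array([0.0005, 0.0029, 0.173 ]), np.float64(0.1), 'tilt fix', array([-0.1,  0.1,  0. ]))
```

>>> {"fn": "step_arm", "kwargs": {
  "commands": [
    {"travel": [0.0005, 0.002, 0.05], "turn": [0, 0, 0]},
    {"travel": [0.0005, 0.002, 0.1], "turn": [0, 0, 0]},
    {"travel": [0.0005, 0.002, 0.13], "turn": [0, 0, 0]},
    {"travel": [0.0005, 0.002, 0.13], "turn": [0, 0, 0]},
    {"travel": [0.0005, 0.002, 0.13], "turn": [0, 0, 0]}
  ]
}}

```text
time: 26.9
position: [0.637, -0.2837, 0.0641]
tool_rot: [-3.136, 0.189, -0.0]
ft_force: [0.1, -1.0, 1.0]
grip_width: 0.503
grip_force: 0.0
```

```bash
python3 -c "
from h import *
to(636.5,-283,.018,-7)"
```

```text
t 26.9 tcp [ 0.637  -0.2837  0.0641] hd -6.9 grip 0.5028995586932347 0.0 (array([-0.0006, -0.0006,  0.0461]), np.float64(0.1), 'tilt fix', array([-0., -0., -0.]))
```

>>> {"fn": "step_arm", "kwargs": {
  "commands": [
    {"travel": [-0.0005, -0.0005, 0.0455], "turn": [0, 0, 0]},
    {"travel": [-0.0005, -0.0005, 0.0455], "turn": [0, 0, 0]},
    {"travel": [-0.0005, -0.0005, 0.0455], "turn": [0, 0, 0]}
  ]
}}

```text
time: 27.2
position: [0.6369, -0.2845, 0.0201]
tool_rot: [3.135, -0.191, 0.003]
ft_force: [0.4, -0.3, 2.2]
grip_width: 0.498
grip_force: 0.0
```

>>> {"fn": "step_arm", "kwargs": {
  "commands": [
    {"travel": [0, 0, 0], "turn": [0, 0, 0]},
    {"travel": [0, 0, 0], "turn": [0, 0, 0]},
    {"travel": [0, 0, 0], "turn": [0, 0, 0]},
    {"travel": [0, 0, 0], "turn": [0, 0, 0]},
    {"travel": [0, 0, 0], "turn": [0, 0, 0]}
  ],
  "gripper": 0.05
}}

```text
time: 27.7
position: [0.6362, -0.2847, 0.0188]
tool_rot: [3.136, -0.192, 0.001]
ft_force: [-0.3, 0.8, 2.2]
grip_width: 0.177
grip_force: 20.0
```

>>> {"fn": "step_arm", "kwargs": {
  "commands": [
    {"travel": [0, 0, -0.05], "turn": [0, 0, 0]},
    {"travel": [0, 0, -0.1], "turn": [0, 0, 0]},
    {"travel": [0, 0, -0.13], "turn": [0, 0, 0]},
    {"travel": [0, 0, -0.13], "turn": [0, 0, 0]},
    {"travel": [0, 0, -0.13], "turn": [0, 0, 0]}
  ]
}}

```text
time: 28.2
position: [0.636, -0.2847, 0.1488]
tool_rot: [3.136, -0.192, 0.002]
ft_force: [-0.3, 0.2, -0.3]
grip_width: 0.183
grip_force: 20.0
```

```bash
python3 -c "
from h import *
route(ctrl.get_state(),*slot('l',-8),.15,YAW)"
```

```text
t 28.2 tcp [ 0.636  -0.2847  0.1488] hd -7.0 grip 0.183 20.0
  call 1 [-0.0373 -0.2032 -0.0006] turn -5.1
  call 2 [-0.019  -0.2058 -0.0006] turn -5.1
```

>>> {"fn": "step_arm", "kwargs": {
  "commands": [
    {"travel": [-0.0373, -0.2032, 0], "turn": [0, 0, -5.1]},
    {"travel": [-0.0373, -0.2032, 0], "turn": [0, 0, -5.1]},
    {"travel": [-0.0373, -0.2032, 0], "turn": [0, 0, -5.1]},
    {"travel": [-0.0373, -0.2032, 0], "turn": [0, 0, -5.1]},
    {"travel": [-0.0373, -0.2032, 0], "turn": [0, 0, -5.1]}
  ]
}}

```text
time: 28.7
position: [0.6223, -0.0678, 0.1454]
tool_rot: [-3.136, 0.034, 0.007]
ft_force: [-0.2, 1.4, -1.4]
grip_width: 0.184
grip_force: 20.0
```

>>> {"fn": "step_arm", "kwargs": {
  "commands": [
    {"travel": [-0.019, -0.2058, 0], "turn": [0, 0, -5.1]},
    {"travel": [-0.019, -0.2058, 0], "turn": [0, 0, -5.1]},
    {"travel": [-0.019, -0.2058, 0], "turn": [0, 0, -5.1]},
    {"travel": [-0.019, -0.2058, 0], "turn": [0, 0, -5.1]},
    {"travel": [-0.019, -0.2058, 0.03], "turn": [0, 0, -5.1]}
  ]
}}

```text
time: 29.2
position: [0.6118, 0.1388, 0.1197]
tool_rot: [-3.133, -0.106, -0.007]
ft_force: [-0.4, 0.2, -0.5]
grip_width: 0.186
grip_force: 20.0
```

>>> {"fn": "step_arm", "kwargs": {
  "commands": [
    {"travel": [0, 0, 0.03], "turn": [0, 0, 0]},
    {"travel": [0, 0, 0.03], "turn": [0, 0, 0]},
    {"travel": [0, 0, 0.03], "turn": [0, 0, 0]}
  ]
}}

```text
time: 29.5
position: [0.6103, 0.1271, 0.0866]
tool_rot: [3.139, 0.087, -0.005]
ft_force: [0.5, 0.6, 1.0]
grip_width: 0.175
grip_force: 20.0
```

```bash
python3 -c "
from h import *
s=ctrl.get_state();route(s,*slot('l',-8),.024,YAW)"
```

```text
t 29.5 tcp [0.6103 0.1271 0.0866] hd 3.2 grip 0.175 20.0
  call 1 [ 0.0013 -0.0007  0.0626] turn -0.1
```

>>> {"fn": "step_arm", "kwargs": {
  "commands": [
    {"travel": [0.002, -0.001, 0.02], "turn": [0, 0, 0]},
    {"travel": [0.002, -0.001, 0.04], "turn": [0, 0, 0]},
    {"travel": [0.002, -0.001, 0.052], "turn": [0, 0, 0]},
    {"travel": [0.002, -0.001, 0.052], "turn": [0, 0, 0]},
    {"travel": [0.002, -0.001, 0.052], "turn": [0, 0, 0]}
  ]
}}

```text
time: 30.0
position: [0.6141, 0.1288, 0.0371]
tool_rot: [-3.14, -0.087, -0.002]
ft_force: [-0.5, -0.0, -0.6]
grip_width: 0.18
grip_force: 20.0
```

```bash
python3 -c "
from h import *
s=ctrl.get_state();print(s['ft_force']);route(s,*slot('l',-8),.024,YAW)"
```

```text
[-0.49669583 -0.00427414 -0.62202272]
t 30.0 tcp [0.6141 0.1288 0.0371] hd 3.2 grip 0.18 20.0
  call 1 [-0.0026  0.0008  0.0131] turn -0.1
```

>>> {"fn": "step_arm", "kwargs": {
  "commands": [
    {"travel": [-0.001, 0, 0.0125], "turn": [0, 0, 0]},
    {"travel": [-0.001, 0, 0.0125], "turn": [0, 0, 0]},
    {"travel": [-0.001, 0, 0.0125], "turn": [0, 0, 0]}
  ]
}}

```text
time: 30.3
position: [0.6122, 0.129, 0.0235]
tool_rot: [3.14, 0.088, -0.0]
ft_force: [-0.1, 0.2, -0.5]
grip_width: 0.188
grip_force: 20.0
```

>>> {"fn": "step_arm", "kwargs": {
  "commands": [
    {"travel": [0, 0, 0], "turn": [0, 0, 0]},
    {"travel": [0, 0, 0], "turn": [0, 0, 0]},
    {"travel": [0, 0, 0], "turn": [0, 0, 0]},
    {"travel": [0, 0, -0.05], "turn": [0, 0, 0]},
    {"travel": [0, 0, -0.1], "turn": [0, 0, 0]}
  ],
  "gripper": 0.25
}}

```text
time: 30.8
position: [0.6108, 0.1287, 0.123]
tool_rot: [3.139, 0.088, -0.006]
ft_force: [2.3, 0.0, 0.5]
grip_width: 0.246
grip_force: 0.0
```

>>> {"fn": "step_arm", "kwargs": {
  "commands": [
    {"travel": [0, 0, -0.07], "turn": [0, 0, 0]},
    {"travel": [0, 0, -0.07], "turn": [0, 0, 0]},
    {"travel": [0, 0, -0.07], "turn": [0, 0, 0]}
  ],
  "gripper": 0.5
}}

```text
time: 31.1
position: [0.6148, 0.1295, 0.1987]
tool_rot: [-3.138, -0.087, -0.013]
ft_force: [-0.7, -0.5, -0.6]
grip_width: 0.436
grip_force: 0.0
```

```bash
python3 -c "
from h import *
s=tr();route(s,632,-172,.2,35)"
```

```text
tray xy [ -3. -40.] (546, 92, 32, 10, 4, (347, 243))
tray xy [-3.  2.] (544, 134, 32, 15, 3, (312, 243))
tray xy [  69. -302.] (633, -165, 47, 23, 35, (578, 184))
tray xy [ 62. -45.] (612, 91, 81, 17, 3, (352, 189))
tray xy [64. -7.] (611, 129, 81, 15, 3, (319, 188))
t 31.15 tcp [0.6133 0.1292 0.1957] hd 3.2 grip 0.459 0.0
  call 1 [ 0.0009  0.1509 -0.0021] turn -15.9
  call 2 [-0.0405  0.1454 -0.0021] turn -15.9
```

Both longs are in. Next the short rod at (632,-172).

>>> {"fn": "step_arm", "kwargs": {
  "commands": [
    {"travel": [0.0009, 0.1509, 0], "turn": [0, 0, -15.9]},
    {"travel": [0.0009, 0.1509, 0], "turn": [0, 0, -15.9]},
    {"travel": [0.0009, 0.1509, 0], "turn": [0, 0, -15.9]},
    {"travel": [0.0009, 0.1509, 0], "turn": [0, 0, -15.9]},
    {"travel": [0.0009, 0.1509, 0], "turn": [0, 0, -15.9]}
  ]
}}

```text
time: 31.65
position: [0.6205, -0.0242, 0.1916]
tool_rot: [3.099, 0.514, -0.005]
ft_force: [-0.1, 0.2, -0.4]
grip_width: 0.5
grip_force: 0.0
```

>>> {"fn": "step_arm", "kwargs": {
  "commands": [
    {"travel": [-0.0405, 0.1454, 0], "turn": [0, 0, -15.9]},
    {"travel": [-0.0405, 0.1454, 0], "turn": [0, 0, -15.9]},
    {"travel": [-0.0405, 0.1454, 0], "turn": [0, 0, -15.9]},
    {"travel": [-0.0405, 0.1454, 0], "turn": [0, 0, -15.9]},
    {"travel": [-0.0405, 0.1454, 0], "turn": [0, 0, -15.9]}
  ]
}}

```text
time: 32.15
position: [0.6304, -0.1724, 0.1921]
tool_rot: [-2.996, -0.942, 0.003]
ft_force: [0.0, 1.4, 0.8]
grip_width: 0.499
grip_force: 0.0
```

>>> {"fn": "step_arm", "kwargs": {
  "commands": [
    {"travel": [0, 0, 0], "turn": [0, 0, 0]},
    {"travel": [0, 0, 0], "turn": [0, 0, 0]}
  ]
}}

```text
time: 32.35
position: [0.6314, -0.1686, 0.193]
tool_rot: [-2.992, -0.951, 0.0]
ft_force: [0.1, 0.5, -0.5]
grip_width: 0.502
grip_force: 0.0
```

```bash
python3 -c "
from h import *
look(632,-172,.019,80)"
```

```text
t 32.35 tcp [ 0.6314 -0.1686  0.193 ] hd 35.3
(632, -171, 41, 15, 35, (321, 185)) (array([-0.001 ,  0.0026,  0.174 ]), np.float64(0.3), 'tilt fix', array([-0.1, -0. ,  0. ]))
(529, 93, 68, 23, -3, (67, 122)) 
(526, 140, 69, 24, -5, (24, 97)) 
(611, 96, 83, 18, 3, (95, 51)) 
(607, 135, 77, 17, 3, (57, 32))
```

>>> {"fn": "step_arm", "kwargs": {
  "commands": [
    {"travel": [-0.0005, 0.002, 0.05], "turn": [0, 0, 0]},
    {"travel": [-0.0005, 0.002, 0.1], "turn": [0, 0, 0]},
    {"travel": [-0.0005, 0.002, 0.13], "turn": [0, 0, 0]},
    {"travel": [-0.0005, 0.002, 0.13], "turn": [0, 0, 0]},
    {"travel": [-0.0005, 0.002, 0.13], "turn": [0, 0, 0]}
  ]
}}

```text
time: 32.9
position: [0.6322, -0.1731, 0.0642]
tool_rot: [-2.995, -0.947, -0.0]
ft_force: [0.0, -0.2, 0.0]
grip_width: 0.5
grip_force: 0.0
```

```bash
python3 -c "
from h import *
to(632,-171.5,.018,35)"
```

```text
t 32.9 tcp [ 0.6322 -0.1731  0.0642] hd 35.1 grip 0.49954066717407686 0.0 (array([ 0.0007, -0.0015,  0.0462]), np.float64(0.1), 'tilt fix', array([ 0., -0.,  0.]))
```

>>> {"fn": "step_arm", "kwargs": {
  "commands": [
    {"travel": [0.001, -0.001, 0.0455], "turn": [0, 0, 0]},
    {"travel": [0.001, -0.001, 0.0455], "turn": [0, 0, 0]},
    {"travel": [0.001, -0.001, 0.0455], "turn": [0, 0, 0]}
  ]
}}

```text
time: 33.2
position: [0.633, -0.1727, 0.0201]
tool_rot: [2.995, 0.945, 0.003]
ft_force: [-0.1, 1.2, 1.3]
grip_width: 0.494
grip_force: 0.0
```

>>> {"fn": "step_arm", "kwargs": {
  "commands": [
    {"travel": [0, 0, 0], "turn": [0, 0, 0]},
    {"travel": [0, 0, 0], "turn": [0, 0, 0]},
    {"travel": [0, 0, 0], "turn": [0, 0, 0]},
    {"travel": [0, 0, 0], "turn": [0, 0, 0]},
    {"travel": [0, 0, 0], "turn": [0, 0, 0]}
  ],
  "gripper": 0.05
}}

```text
time: 33.7
position: [0.6323, -0.1729, 0.0188]
tool_rot: [2.996, 0.945, 0.001]
ft_force: [-0.7, -0.1, 2.3]
grip_width: 0.179
grip_force: 20.0
```

>>> {"fn": "step_arm", "kwargs": {
  "commands": [
    {"travel": [0, 0, -0.05], "turn": [0, 0, 0]},
    {"travel": [0, 0, -0.1], "turn": [0, 0, 0]},
    {"travel": [0, 0, -0.13], "turn": [0, 0, 0]},
    {"travel": [0, 0, -0.13], "turn": [0, 0, 0]},
    {"travel": [0, 0, -0.13], "turn": [0, 0, 0]}
  ]
}}

```text
time: 34.2
position: [0.6322, -0.1729, 0.1488]
tool_rot: [2.996, 0.944, 0.002]
ft_force: [-0.0, -0.3, -0.1]
grip_width: 0.184
grip_force: 20.0
```

```bash
python3 -c "
from h import *
route(ctrl.get_state(),*slot('s',-30),.15,YAW)"
```

```text
t 34.2 tcp [ 0.6322 -0.1729  0.1488] hd 35.0 grip 0.184 20.0
  call 1 [ 0.0091 -0.1587 -0.0006] turn 15.9
  call 2 [-0.0347 -0.1551 -0.0006] turn 15.9
```

>>> {"fn": "step_arm", "kwargs": {
  "commands": [
    {"travel": [0.0091, -0.1587, 0], "turn": [0, 0, 15.9]},
    {"travel": [0.0091, -0.1587, 0], "turn": [0, 0, 15.9]},
    {"travel": [0.0091, -0.1587, 0], "turn": [0, 0, 15.9]},
    {"travel": [0.0091, -0.1587, 0], "turn": [0, 0, 15.9]},
    {"travel": [0.0091, -0.1587, 0], "turn": [0, 0, 15.9]}
  ]
}}

```text
time: 34.7
position: [0.5467, -0.0352, 0.1465]
tool_rot: [-3.096, -0.528, 0.004]
ft_force: [-0.4, -0.5, 0.2]
grip_width: 0.18
grip_force: 20.0
```

>>> {"fn": "step_arm", "kwargs": {
  "commands": [
    {"travel": [-0.0347, -0.1551, 0], "turn": [0, 0, 15.9]},
    {"travel": [-0.0347, -0.1551, 0], "turn": [0, 0, 15.9]},
    {"travel": [-0.0347, -0.1551, 0], "turn": [0, 0, 15.9]},
    {"travel": [-0.0347, -0.1551, 0], "turn": [0, 0, 15.9]},
    {"travel": [-0.0347, -0.1551, 0.03], "turn": [0, 0, 15.9]}
  ]
}}

```text
time: 35.2
position: [0.4672, 0.1003, 0.1205]
tool_rot: [-3.138, -0.093, -0.011]
ft_force: [0.7, -0.3, 0.5]
grip_width: 0.184
grip_force: 20.0
```

>>> {"fn": "step_arm", "kwargs": {
  "commands": [
    {"travel": [0, 0, 0.03], "turn": [0, 0, 0]},
    {"travel": [0, 0, 0.03], "turn": [0, 0, 0]},
    {"travel": [0, 0, 0.03], "turn": [0, 0, 0]}
  ]
}}

```text
time: 35.5
position: [0.4652, 0.0961, 0.0877]
tool_rot: [3.139, 0.084, -0.002]
ft_force: [0.1, 0.8, 0.6]
grip_width: 0.178
grip_force: 20.0
```

```bash
python3 -c "
from h import *
s=ctrl.get_state();route(s,*slot('s',-30),.024,YAW)"
```

```text
t 35.5 tcp [0.4652 0.0961 0.0877] hd 3.1 grip 0.178 20.0
  call 1 [-0.0001 -0.0013  0.0637] turn -0.2
```

>>> {"fn": "step_arm", "kwargs": {
  "commands": [
    {"travel": [-0.001, -0.001, 0.02], "turn": [0, 0, 0]},
    {"travel": [-0.001, -0.001, 0.04], "turn": [0, 0, 0]},
    {"travel": [-0.001, -0.001, 0.052], "turn": [0, 0, 0]},
    {"travel": [-0.001, -0.001, 0.052], "turn": [0, 0, 0]},
    {"travel": [-0.001, -0.001, 0.052], "turn": [0, 0, 0]}
  ]
}}

```text
time: 36.0
position: [0.4647, 0.0984, 0.037]
tool_rot: [-3.14, -0.087, -0.002]
ft_force: [0.2, 0.1, 0.4]
grip_width: 0.182
grip_force: 20.0
```

```bash
python3 -c "
from h import *
s=ctrl.get_state();print(s['ft_force']);route(s,*slot('s',-30),.024,YAW)"
```

```text
[0.15359251 0.12311155 0.42059688]
t 36.0 tcp [0.4647 0.0984 0.037 ] hd 3.2 grip 0.182 20.0
  call 1 [0.0002 0.001  0.013 ] turn -0.1
```

>>> {"fn": "step_arm", "kwargs": {
  "commands": [
    {"travel": [0.0005, 0, 0.0125], "turn": [0, 0, 0]},
    {"travel": [0.0005, 0, 0.0125], "turn": [0, 0, 0]},
    {"travel": [0.0005, 0, 0.0125], "turn": [0, 0, 0]}
  ]
}}

```text
time: 36.3
position: [0.4641, 0.0986, 0.0234]
tool_rot: [3.14, 0.088, -0.001]
ft_force: [0.6, -0.7, -0.2]
grip_width: 0.18
grip_force: 20.0
```

>>> {"fn": "step_arm", "kwargs": {
  "commands": [
    {"travel": [0, 0, 0], "turn": [0, 0, 0]},
    {"travel": [0, 0, 0], "turn": [0, 0, 0]},
    {"travel": [0, 0, 0], "turn": [0, 0, 0]},
    {"travel": [0, 0, -0.05], "turn": [0, 0, 0]},
    {"travel": [0, 0, -0.1], "turn": [0, 0, 0]}
  ],
  "gripper": 0.28
}}

```text
time: 36.8
position: [0.4628, 0.0981, 0.1235]
tool_rot: [3.139, 0.088, -0.006]
ft_force: [0.7, 0.4, 0.7]
grip_width: 0.281
grip_force: 0.0
```

>>> {"fn": "step_arm", "kwargs": {
  "commands": [
    {"travel": [0, 0, -0.07], "turn": [0, 0, 0]},
    {"travel": [0, 0, -0.07], "turn": [0, 0, 0]},
    {"travel": [0, 0, -0.07], "turn": [0, 0, 0]}
  ],
  "gripper": 0.5
}}

```text
time: 37.1
position: [0.4667, 0.0993, 0.1978]
tool_rot: [-3.138, -0.088, -0.012]
ft_force: [1.2, -1.0, -0.0]
grip_width: 0.456
grip_force: 0.0
```

```bash
python3 -c "
from h import *
s=tr();route(s,445.5,-290,.2,16)"
```

```text
tray xy [-124. -398.] (446, -272, 43, 10, 19, (635, 220))
tray xy [-84. -28.] (465, 99, 41, 15, 3, (319, 187))
tray xy [-22.  43.] (523, 174, 59, 18, 3, (253, 131))
tray xy [-20. -43.] (530, 88, 59, 16, 3, (333, 129))
tray xy [-20.   3.] (527, 134, 59, 16, 2, (290, 129))
tray xy [ 63. -45.] (613, 91, 81, 16, 4, (335, 44))
tray xy [64. -7.] (611, 129, 80, 16, 3, (298, 43))
t 37.15 tcp [0.4652 0.0989 0.1953] hd 3.2 grip 0.471 0.0
  call 1 [-0.0207  0.1936 -0.0024] turn -6.4
  call 2 [-0.0422  0.1901 -0.0024] turn -6.4
```

>>> {"fn": "step_arm", "kwargs": {
  "commands": [
    {"travel": [-0.0207, 0.1936, 0], "turn": [0, 0, -6.4]},
    {"travel": [-0.0207, 0.1936, 0], "turn": [0, 0, -6.4]},
    {"travel": [-0.0207, 0.1936, 0], "turn": [0, 0, -6.4]},
    {"travel": [-0.0207, 0.1936, 0], "turn": [0, 0, -6.4]},
    {"travel": [-0.0207, 0.1936, 0], "turn": [0, 0, -6.4]}
  ]
}}

```text
time: 37.65
position: [0.4523, -0.1026, 0.1921]
tool_rot: [3.13, 0.246, -0.004]
ft_force: [-0.6, 0.4, -0.7]
grip_width: 0.499
grip_force: 0.0
```

>>> {"fn": "step_arm", "kwargs": {
  "commands": [
    {"travel": [-0.0422, 0.1901, 0], "turn": [0, 0, -6.4]},
    {"travel": [-0.0422, 0.1901, 0], "turn": [0, 0, -6.4]},
    {"travel": [-0.0422, 0.1901, 0], "turn": [0, 0, -6.4]},
    {"travel": [-0.0422, 0.1901, 0], "turn": [0, 0, -6.4]},
    {"travel": [-0.0422, 0.1901, 0], "turn": [0, 0, -6.4]}
  ]
}}

```text
time: 38.15
position: [0.4416, -0.2966, 0.1923]
tool_rot: [3.11, 0.422, -0.006]
ft_force: [-0.0, -0.6, 0.8]
grip_width: 0.501
grip_force: 0.0
```

>>> {"fn": "step_arm", "kwargs": {
  "commands": [
    {"travel": [0, 0, 0], "turn": [0, 0, 0]},
    {"travel": [0, 0, 0], "turn": [0, 0, 0]}
  ]
}}

```text
time: 38.35
position: [0.4446, -0.2883, 0.1923]
tool_rot: [-3.109, -0.44, 0.003]
ft_force: [0.4, 0.6, 0.9]
grip_width: 0.499
grip_force: 0.0
```

```bash
python3 -c "
from h import *
look(445,-290,.019,80)"
```

```text
t 38.35 tcp [ 0.4446 -0.2883  0.1923] hd 16.1
(445, -290, 41, 14, 16, (321, 184)) (array([0.0002, 0.0021, 0.1733]), np.float64(0.1), 'tilt fix', array([-0.1,  0.1, -0. ]))
```

>>> {"fn": "step_arm", "kwargs": {
  "commands": [
    {"travel": [0.0005, 0.001, 0.05], "turn": [0, 0, 0]},
    {"travel": [0.0005, 0.001, 0.1], "turn": [0, 0, 0]},
    {"travel": [0.0005, 0.001, 0.13], "turn": [0, 0, 0]},
    {"travel": [0.0005, 0.001, 0.13], "turn": [0, 0, 0]},
    {"travel": [0.0005, 0.001, 0.13], "turn": [0, 0, 0]}
  ]
}}

```text
time: 38.9
position: [0.4458, -0.2902, 0.064]
tool_rot: [-3.11, -0.44, 0.0]
ft_force: [0.8, -0.6, 0.3]
grip_width: 0.499
grip_force: 0.0
```

```bash
python3 -c "
from h import *
to(445.3,-290,.018,16)"
```

```text
t 38.9 tcp [ 0.4458 -0.2902  0.064 ] hd 16.1 grip 0.4990689973742681 0.0 (array([-0.0004, -0.0003,  0.046 ]), np.float64(0.1), 'tilt fix', array([-0.,  0.,  0.]))
```

>>> {"fn": "step_arm", "kwargs": {
  "commands": [
    {"travel": [0, 0, 0.0455], "turn": [0, 0, 0]},
    {"travel": [0, 0, 0.0455], "turn": [0, 0, 0]},
    {"travel": [0, 0, 0.0455], "turn": [0, 0, 0]}
  ]
}}

```text
time: 39.2
position: [0.4462, -0.2914, 0.0198]
tool_rot: [3.11, 0.438, 0.002]
ft_force: [1.4, -1.1, 0.9]
grip_width: 0.498
grip_force: 0.0
```

>>> {"fn": "step_arm", "kwargs": {
  "commands": [
    {"travel": [0, 0, 0], "turn": [0, 0, 0]},
    {"travel": [0, 0, 0], "turn": [0, 0, 0]},
    {"travel": [0, 0, 0], "turn": [0, 0, 0]},
    {"travel": [0, 0, 0], "turn": [0, 0, 0]},
    {"travel": [0, 0, 0], "turn": [0, 0, 0]}
  ],
  "gripper": 0.05
}}

```text
time: 39.7
position: [0.4456, -0.2913, 0.0187]
tool_rot: [3.111, 0.437, 0.001]
ft_force: [-0.1, 0.7, 3.3]
grip_width: 0.178
grip_force: 20.0
```

>>> {"fn": "step_arm", "kwargs": {
  "commands": [
    {"travel": [0, 0, -0.05], "turn": [0, 0, 0]},
    {"travel": [0, 0, -0.1], "turn": [0, 0, 0]},
    {"travel": [0, 0, -0.13], "turn": [0, 0, 0]},
    {"travel": [0, 0, -0.13], "turn": [0, 0, 0]},
    {"travel": [0, 0, -0.13], "turn": [0, 0, 0]}
  ]
}}

```text
time: 40.2
position: [0.4455, -0.2911, 0.1484]
tool_rot: [3.111, 0.437, 0.002]
ft_force: [-1.0, -0.1, -0.5]
grip_width: 0.18
grip_force: 20.0
```

```bash
python3 -c "
from h import *
route(ctrl.get_state(),*slot('s',25),.15,YAW)"
```

```text
t 40.2 tcp [ 0.4455 -0.2911  0.1484] hd 16.0 grip 0.18 20.0
  call 1 [ 0.046  -0.1406 -0.0005] turn 4.3
  call 2 [ 0.0355 -0.1436 -0.0005] turn 4.3
  call 3 [ 0.0247 -0.1459 -0.0005] turn 4.3
```

>>> {"fn": "step_arm", "kwargs": {
  "commands": [
    {"travel": [0.046, -0.1406, 0], "turn": [0, 0, 4.3]},
    {"travel": [0.046, -0.1406, 0], "turn": [0, 0, 4.3]},
    {"travel": [0.046, -0.1406, 0], "turn": [0, 0, 4.3]},
    {"travel": [0.046, -0.1406, 0], "turn": [0, 0, 4.3]}
  ]
}}

```text
time: 40.6
position: [0.4499, -0.1357, 0.1458]
tool_rot: [-3.119, -0.336, 0.006]
ft_force: [0.7, -0.3, -0.3]
grip_width: 0.18
grip_force: 20.0
```

>>> {"fn": "step_arm", "kwargs": {
  "commands": [
    {"travel": [0.0355, -0.1436, 0], "turn": [0, 0, 4.3]},
    {"travel": [0.0355, -0.1436, 0], "turn": [0, 0, 4.3]},
    {"travel": [0.0355, -0.1436, 0], "turn": [0, 0, 4.3]},
    {"travel": [0.0355, -0.1436, 0], "turn": [0, 0, 4.3]}
  ]
}}

```text
time: 41.0
position: [0.4551, 0.0112, 0.1462]
tool_rot: [-3.132, -0.219, 0.005]
ft_force: [0.5, -1.1, -0.9]
grip_width: 0.182
grip_force: 20.0
```

>>> {"fn": "step_arm", "kwargs": {
  "commands": [
    {"travel": [0.0247, -0.1459, 0], "turn": [0, 0, 4.3]},
    {"travel": [0.0247, -0.1459, 0], "turn": [0, 0, 4.3]},
    {"travel": [0.0247, -0.1459, 0], "turn": [0, 0, 4.3]},
    {"travel": [0.0247, -0.1459, 0.03], "turn": [0, 0, 4.3]},
    {"travel": [0.0247, -0.1459, 0.06], "turn": [0, 0, 4.3]}
  ]
}}

```text
time: 41.5
position: [0.4618, 0.1534, 0.0863]
tool_rot: [3.14, 0.09, -0.001]
ft_force: [-0.9, 0.0, -0.9]
grip_width: 0.183
grip_force: 20.0
```

>>> {"fn": "step_arm", "kwargs": {
  "commands": [
    {"travel": [0, 0, 0], "turn": [0, 0, 0]},
    {"travel": [0, 0, 0], "turn": [0, 0, 0]}
  ]
}}

```text
time: 41.7
position: [0.4613, 0.1512, 0.087]
tool_rot: [3.139, 0.083, -0.005]
ft_force: [0.3, -0.1, -0.1]
grip_width: 0.186
grip_force: 20.0
```

```bash
python3 -c "
from h import *
s=ctrl.get_state();route(s,*slot('s',25),.024,YAW)"
```

```text
t 41.7 tcp [0.4613 0.1512 0.087 ] hd 3.0 grip 0.186 20.0
  call 1 [ 0.0006 -0.0012  0.063 ] turn -0.2
```

>>> {"fn": "step_arm", "kwargs": {
  "commands": [
    {"travel": [-0.0005, -0.001, 0.02], "turn": [0, 0, 0]},
    {"travel": [-0.0005, -0.001, 0.04], "turn": [0, 0, 0]},
    {"travel": [-0.0005, -0.001, 0.052], "turn": [0, 0, 0]},
    {"travel": [-0.0005, -0.001, 0.052], "turn": [0, 0, 0]},
    {"travel": [-0.0005, -0.001, 0.052], "turn": [0, 0, 0]}
  ]
}}

```text
time: 42.2
position: [0.4623, 0.1533, 0.037]
tool_rot: [-3.14, -0.084, -0.002]
ft_force: [0.4, 0.2, 0.7]
grip_width: 0.183
grip_force: 20.0
```

```bash
python3 -c "
from h import *
s=ctrl.get_state();print(s['ft_force']);route(s,*slot('s',25),.024,YAW)"
```

```text
[0.43735128 0.1896485  0.74949299]
t 42.2 tcp [0.4623 0.1533 0.037 ] hd 3.1 grip 0.183 20.0
  call 1 [-0.0004  0.0009  0.013 ] turn -0.2
```

>>> {"fn": "step_arm", "kwargs": {
  "commands": [
    {"travel": [0, 0, 0.0125], "turn": [0, 0, 0]},
    {"travel": [0, 0, 0.0125], "turn": [0, 0, 0]},
    {"travel": [0, 0, 0.0125], "turn": [0, 0, 0]}
  ]
}}

```text
time: 42.5
position: [0.4613, 0.1533, 0.0234]
tool_rot: [3.14, 0.085, -0.001]
ft_force: [-0.2, 0.2, -0.3]
grip_width: 0.183
grip_force: 20.0
```

>>> {"fn": "step_arm", "kwargs": {
  "commands": [
    {"travel": [0, 0, 0], "turn": [0, 0, 0]},
    {"travel": [0, 0, 0], "turn": [0, 0, 0]},
    {"travel": [0, 0, 0], "turn": [0, 0, 0]},
    {"travel": [0, 0, -0.05], "turn": [0, 0, 0]},
    {"travel": [0, 0, -0.1], "turn": [0, 0, 0]}
  ],
  "gripper": 0.28
}}

```text
time: 43.0
position: [0.4601, 0.1527, 0.1235]
tool_rot: [3.138, 0.085, -0.006]
ft_force: [1.4, 1.1, 0.4]
grip_width: 0.283
grip_force: 0.0
```

>>> {"fn": "step_arm", "kwargs": {
  "commands": [
    {"travel": [0, 0, -0.1], "turn": [0, 0, 0]},
    {"travel": [0, 0, -0.1], "turn": [0, 0, 0]},
    {"travel": [0, 0, -0.1], "turn": [0, 0, 0]},
    {"travel": [0, 0, -0.1], "turn": [0, 0, 0]},
    {"travel": [0, 0, -0.1], "turn": [0, 0, 0]}
  ],
  "gripper": 0.0
}}

```text
time: 43.5
position: [0.4607, 0.153, 0.2223]
tool_rot: [3.14, 0.085, -0.003]
ft_force: [-1.5, 0.1, 0.7]
grip_width: 0.013
grip_force: 0.0
```

```bash
python3 -c "
from h import *
s=ctrl.get_state();print(s['position'],heading(s))
im=ctrl.get_image('wrist');cv2.imwrite('pics/w4.png',im[:,:,::-1])
tr();print('scene')
for q in rods('scene',ctrl.get_image('scene')):print(q)
"
```

```text
[0.46066509 0.15304407 0.22227226] 3.10217861857817
tray xy [-85.  26.] (461, 153, 41, 16, 3, (318, 179))
tray xy [-84. -28.] (465, 99, 41, 17, 3, (363, 178))
tray xy [-22.  44.] (523, 175, 60, 15, 3, (302, 125))
tray xy [-20. -43.] (530, 88, 59, 18, 3, (377, 123))
tray xy [-15.   5.] (532, 136, 59, 16, 3, (337, 119))
tray xy [ 63. -44.] (613, 92, 81, 18, 3, (382, 43))
tray xy [65. -7.] (612, 129, 81, 17, 3, (348, 42))
scene
(609, 93, 84, 24, 3, (349, 215))
(609, 131, 83, 25, 3, (357, 207))
(527, 90, 64, 24, 3, (325, 201))
(526, 138, 61, 24, 2, (335, 191))
(461, 101, 42, 24, 7, (310, 188))
(520, 178, 65, 25, 3, (342, 183))
(459, 156, 44, 25, 2, (321, 177))
```

View pics/w4.png

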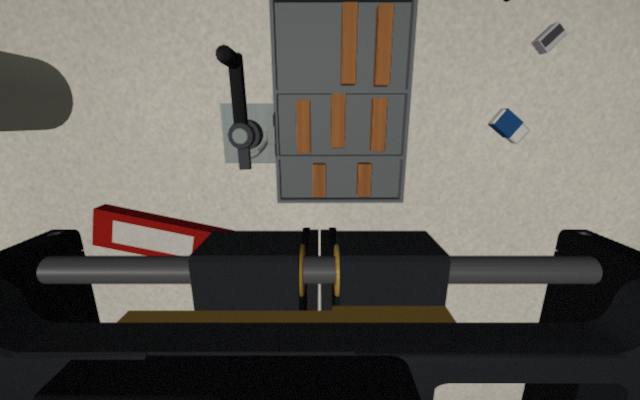

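w4 shows all seven rods in their rows. The middle mid rod at (337,119) has shifted up to its wall near row 93, so I check that it lies flat.

```bash
python3 -c "
from h import *
im=cv2.imread('pics/w4.png')[70:215,205:420];a=cv2.resize(im,None,fx=2.6,fy=2.6,interpolation=3)
s=ctrl.get_image('side')[190:270,270:370,::-1];b=cv2.resize(s,None,fx=2.2,fy=2.2,interpolation=3)
o=np.zeros((600,800,3),np.uint8);o[:a.shape[0],:a.shape[1]]=a;o[400:400+b.shape[0],:b.shape[1]]=b
c=ctrl.get_image('scene')[165:230,290:390,::-1];c=cv2.resize(c,None,fx=3,fy=3,interpolation=3);o[400:595,300:600]=c
cv2.imwrite('pics/c1.png',o)
"
```

```text
(no output)
```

View pics/c1.png

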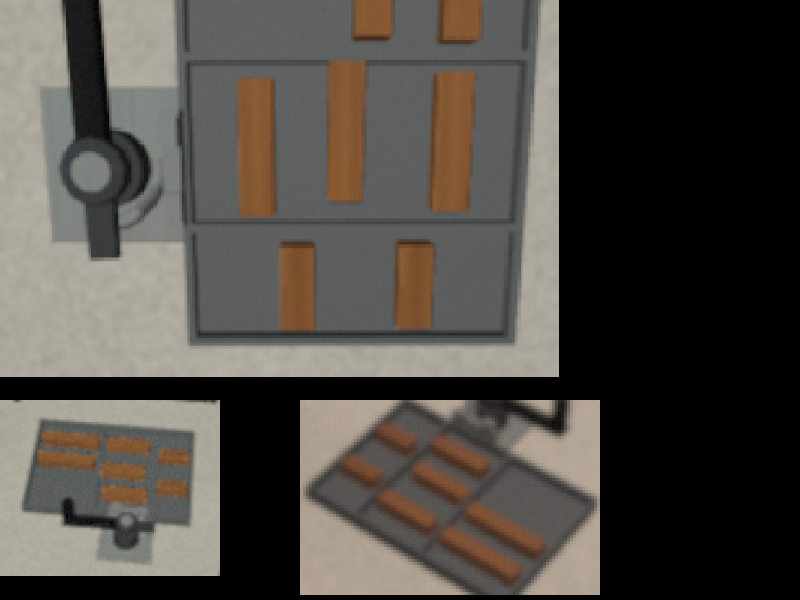

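All seven lie flat in their rows; the mid rod only touches its wall and sits within tolerance. Now the cam: I refine the pivot and grip positions and plan the approach.

```bash
python3 - <<'E'
from h import *
s=ctrl.get_state();t=np.radians(YAW);X=np.array([np.cos(t),np.sin(t)]);Y=np.array([-X[1],X[0]])
for n,uv,z in(("hub",(240,135),.055),("grip top",(227,53),.08)):
    q=ray("wrist",[uv],z,s)[0]*1000;print(n,q,np.round([(q-C)@X,(q-C)@Y],1))
P=C+X*45+Y*70; print(P); route(s,*P,.15,YAW); route(s,*P,.074,YAW)
E
```

```text
hub [512.21253833 238.03667142] [-28.9 107.6]
grip top [585.12951483 242.20629175] [ 44.1 107.7]
[588.15913005 204.63859238]
t 43.75 tcp [0.4609 0.1531 0.2223] hd 3.1 grip 0.001 0.0
  call 1 [ 0.1298 -0.0446  0.0723] turn -0.1
t 43.75 tcp [0.4609 0.1531 0.2223] hd 3.1 grip 0.001 0.0
  call 1 [ 0.1298 -0.0446  0.1483] turn -0.1
```

>>> {"fn": "step_arm", "kwargs": {
  "commands": [
    {"travel": [0.13, -0.0446, 0.07], "turn": [0, 0, 0]},
    {"travel": [0.13, -0.0446, 0.07], "turn": [0, 0, 0]},
    {"travel": [0.13, -0.0446, 0.07], "turn": [0, 0, 0]},
    {"travel": [0.13, -0.0446, 0.07], "turn": [0, 0, 0]},
    {"travel": [0.13, -0.0446, 0.07], "turn": [0, 0, 0]}
  ]
}}

```text
time: 44.25
position: [0.5882, 0.2047, 0.1505]
tool_rot: [3.138, 0.085, -0.008]
ft_force: [-0.9, 0.2, 1.0]
grip_width: 0.003
grip_force: 0.0
```

>>> {"fn": "step_arm", "kwargs": {
  "commands": [
    {"travel": [0, 0, 0.03], "turn": [0, 0, 0]},
    {"travel": [0, 0, 0.06], "turn": [0, 0, 0]},
    {"travel": [0, 0, 0.075], "turn": [0, 0, 0]},
    {"travel": [0, 0, 0.075], "turn": [0, 0, 0]},
    {"travel": [0, 0, 0.075], "turn": [0, 0, 0]}
  ]
}}

```text
time: 44.75
position: [0.5894, 0.205, 0.0804]
tool_rot: [-3.14, -0.085, -0.003]
ft_force: [-1.5, -0.7, -1.0]
grip_width: 0.005
grip_force: 0.0
```

```bash
python3 - <<'E'
from h import *
s=ctrl.get_state();t=np.radians(YAW);X=np.array([np.cos(t),np.sin(t)]);Y=np.array([-X[1],X[0]])
d=s["position"][:2]*1000-C;print("tray",d@X,d@Y,s["position"][2],heading(s),s["ft_force"])
im=ctrl.get_image("wrist");cv2.imwrite("pics/w5.png",im[:,:,::-1])
E
```

```text
tray 46.233109335903976 70.29766616826115 0.0803721794897686 3.093415264840074 [-1.54282563 -0.67510323 -0.9832226 ]
```

View pics/w5.png

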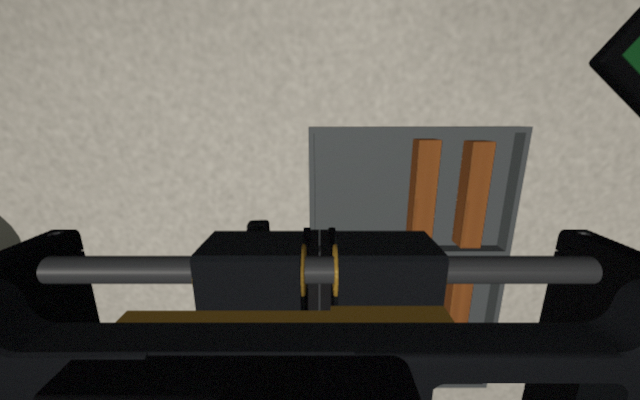

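w5 shows the shut fingers in front of the grip, whose top is just visible at (258,227), and the long rods at (426,185) and (474,195). I push along the arc.

>>> {"fn": "step_arm", "kwargs": {
  "commands": [
    {"travel": [-0.001, -0.01, 0.005], "turn": [0, 0, 0]},
    {"travel": [-0.001, -0.014, 0.005], "turn": [0, 0, 0]},
    {"travel": [-0.002, -0.022, 0.005], "turn": [0, 0, 0]},
    {"travel": [-0.003, -0.029, 0.005], "turn": [0, 0, 0]},
    {"travel": [-0.005, -0.036, 0.005], "turn": [0, 0, 0]}
  ]
}}

```text
time: 45.3
position: [0.5838, 0.2392, 0.0741]
tool_rot: [3.138, 0.084, 0.005]
ft_force: [6.0, -6.8, 1.3]
grip_width: 0.006
grip_force: 3.5
```

>>> {"fn": "step_arm", "kwargs": {
  "commands": [
    {"travel": [-0.002, -0.007, 0], "turn": [0, 0, 0]},
    {"travel": [-0.0055, -0.0138, 0], "turn": [0, 0, 0]},
    {"travel": [-0.0093, -0.0201, 0], "turn": [0, 0, 0]},
    {"travel": [-0.0138, -0.026, 0], "turn": [0, 0, 0]},
    {"travel": [-0.0189, -0.0314, 0], "turn": [0, 0, 0]}
  ]
}}

```text
time: 45.8
position: [0.5684, 0.2628, 0.0756]
tool_rot: [3.132, 0.075, 0.017]
ft_force: [11.3, -15.7, 3.5]
grip_width: 0.005
grip_force: 7.9
```

>>> {"fn": "step_arm", "kwargs": {
  "commands": [
    {"travel": [-0.0055, -0.0049, 0], "turn": [0, 0, 0]},
    {"travel": [-0.0115, -0.0092, 0], "turn": [0, 0, 0]},
    {"travel": [-0.0179, -0.0128, 0], "turn": [0, 0, 0]},
    {"travel": [-0.0179, -0.0128, 0], "turn": [0, 0, 0]},
    {"travel": [-0.0179, -0.0128, 0], "turn": [0, 0, 0]}
  ]
}}

```text
time: 46.3
position: [0.5419, 0.2837, 0.0733]
tool_rot: [-3.14, -0.088, 0.001]
ft_force: [-0.5, -0.1, -0.5]
grip_width: 0.006
grip_force: 0.0
```

```bash
python3 - <<'E'
from h import *
s=ctrl.get_state();t=np.radians(YAW);X=np.array([np.cos(t),np.sin(t)]);Y=np.array([-X[1],X[0]])
d=s["position"][:2]*1000-C;print("tray",d@X,d@Y,s["position"][2],heading(s),s["ft_force"])
a=ctrl.get_image("side")[170:290,240:400,::-1]
cv2.imwrite("pics/c2.png",cv2.resize(a,None,fx=4,fy=4,interpolation=3))
E
```

```text
tray 3.333974805822275 151.58102804467555 0.07328477055923381 3.2050493314692035 [-0.5375253  -0.09550183 -0.51134373]
```

View pics/c2.png

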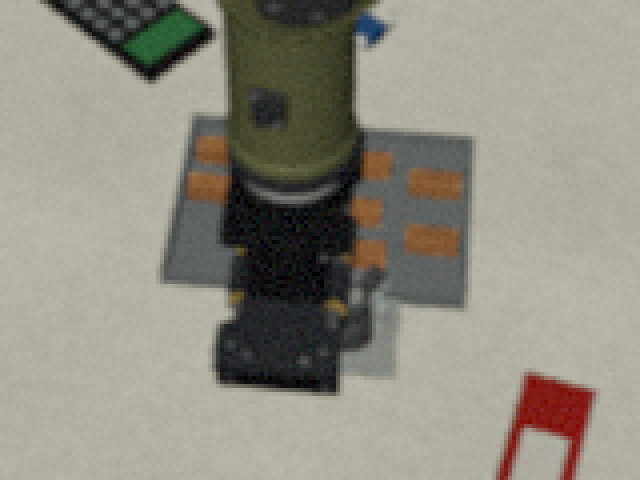

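Contact force fell to zero, and the tongue now lies over the tray edge at (368,285) in the crop. I retreat and look.

>>> {"fn": "step_arm", "kwargs": {
  "commands": [
    {"travel": [0.005, 0.01, 0], "turn": [0, 0, 0]},
    {"travel": [0.005, 0.01, -0.05], "turn": [0, 0, 0]},
    {"travel": [0.005, 0.01, -0.1], "turn": [0, 0, 0]},
    {"travel": [0.005, 0.01, -0.15], "turn": [0, 0, 0]},
    {"travel": [0.005, 0.01, -0.15], "turn": [0, 0, 0]}
  ]
}}

```text
time: 46.85
position: [0.5531, 0.2736, 0.2324]
tool_rot: [-3.134, -0.082, -0.021]
ft_force: [1.2, 0.1, 1.1]
grip_width: 0.008
grip_force: 0.0
```

>>> {"fn": "step_arm", "kwargs": {
  "commands": [
    {"travel": [-0.1, 0.12, 0], "turn": [0, 0, 0]},
    {"travel": [-0.1, 0.12, 0], "turn": [0, 0, 0]},
    {"travel": [-0.1, 0.12, 0], "turn": [0, 0, 0]},
    {"travel": [-0.1, 0.12, 0], "turn": [0, 0, 0]},
    {"travel": [-0.1, 0.12, 0], "turn": [0, 0, 0]}
  ]
}}

```text
time: 47.35
position: [0.4551, 0.146, 0.2239]
tool_rot: [-3.139, -0.08, -0.002]
ft_force: [0.5, 1.5, 0.2]
grip_width: 0.007
grip_force: 0.0
```

```bash
python3 - <<'E'
from h import *
s=tr();print(s["position"],s["ft_force"])
im=ctrl.get_image("wrist");cv2.imwrite("pics/w6.png",im[:,:,::-1])
E
```

```text
tray xy [-85.  27.] (461, 154, 41, 15, 3, (313, 175))
tray xy [-84. -28.] (465, 99, 41, 17, 5, (357, 174))
tray xy [-21.  45.] (524, 176, 60, 16, 4, (296, 120))
tray xy [-19. -42.] (531, 89, 59, 18, 3, (371, 118))
tray xy [-15.   5.] (532, 136, 60, 15, 3, (331, 114))
tray xy [ 62. -44.] (612, 92, 79, 18, 3, (376, 39))
tray xy [64. -6.] (611, 130, 78, 16, 3, (341, 38))
[0.45566766 0.14756054 0.22406321] [ 0.03120044  0.45642694 -0.19334302]
```

View pics/w6.png

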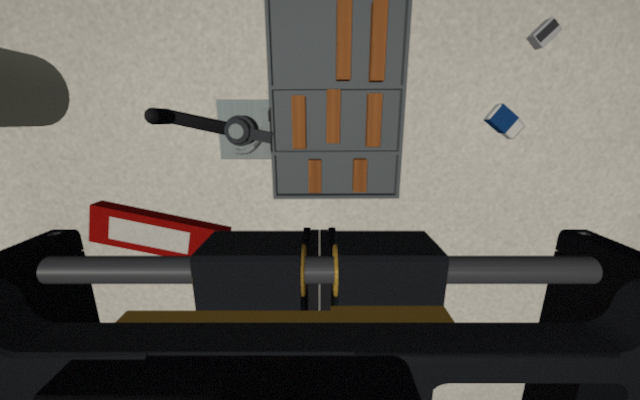

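w6 shows the arm pointing out to the grip at (155,116) from the hub at (240,130), with the tongue over the tray edge at (262,137). I measure the angle.

```bash
python3 - <<'E'
from h import *
s=ctrl.get_state();t=np.radians(YAW);X=np.array([np.cos(t),np.sin(t)]);Y=np.array([-X[1],X[0]])
h=C+X*-29.1+Y*107.6
for z in(.076,.08,.089):
    g=ray("wrist",[(154,116)],z,s)[0]*1000-h;print(z,np.hypot(*g),np.arctan2(g@Y,g@X))
E
```

```text
0.076 73.87057974284713 1.37591810395536
0.08 71.75983046290844 1.3708464173349417
0.089 67.0180837581937 1.3582680573310906
```

The grip sits 73.9 mm from the pivot at 1.376 rad when taken at its lowered height. That matches the 74 mm arm with the cam dropped 4 mm, so it is locked.

```bash
python3 -c "
from bench import ctrl
print(ctrl.close_job())"
```

```text
the job is handed in; nothing more can be done
None
```

All seven rods (2 short, 3 mid, 2 long) measured flat and straight in their rows, the cam handle measured locked at about 1.38 rad with its drop matching the notch, and the job is handed in; no verdict was returned.

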